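# Load the four-lane watch timing stand

## Task

Load the timing stand with all the movement cassettes lying on the mat (three or four of them): swing its clamp bar up and back over centre, then set each cassette, movement side up and lengthwise, at the foot of a free lane and push it up the ramp until it rests squarely against the top stop. With all of them home, swing the clamp bar back down over centre so that it lies on the cassettes; leave the other things on the bench where they are.

Things in the scene. Friction and masses are not known exactly. Their poses are not given: they have to be found in the camera images.
- stand: Fixed four-lane stand, 222 mm deep (x axis, up the ramp), 324 mm wide (y); origin: centre of its footprint, table height. Front edge x = -111 mm; level apron 6 mm high to x = -21; then a 12 degree ramp, 123.5 mm long on the slope, up to the top stop, a wall square to the ramp across all lanes. Lanes are centred at y = -114, -38, 38 and 114 mm, 66 mm wide. Friction holds a cassette on the ramp; pushing takes 1 to 3 N if the pusher rises with the ramp.
- lane_foot (a point): Point on the apron (6 mm above the table) on the stand's centre line, 50 mm in front of where the ramp begins: a cassette can be set down flat level with it, in a lane: 38 or 114 mm to either side along the stand's y. The lane guides are 10 mm wide, rise 9 mm above ramp and apron and have pointed noses that begin 34 mm farther up than this point; the apron in front of them is clear.
- home (a point): On the stand's centre line, level with where the origin (underside centre) of a cassette lies when it is home against the stop: stand x = 59 mm, z = 23 mm; its lower end is then at about x = 18 mm. The lanes lie 38 and 114 mm to either side. A fixed hood, underside 68 and top 76 mm above the table, covers the ramp from stand x = 69 mm on, so cassettes have to be slid in under it.
- clamp (a joint): Angle of the clamp about a level hinge along the stand's y at stand x = 87 mm, z = 92 mm. 0: down (at the start), barring the lanes; grows as it swings up and back, away from the foot of the ramp, to 2.2 rad, where it stays open. Its weight carries it to either end from dead centre (about 1.57 rad); 3 to 6 N at the handle moves it. Its rubber strip rests on the cassettes; it then reads under 0.1.
- clamp_handle (a point): Middle of the clamp's handle: a dark steel round rod, 14 mm thick, 120 mm long along the stand's y, held by two arms 55 mm either side of its middle. Down, it lies 78 mm in front of the hinge and 8 mm above it (100 mm above the table); always 78 mm from the hinge axis. It can be pinched from above between the arms and turns in the fingers.
- cassette1: Grey plastic movement cassette, a plain block 84 mm long (its x axis), 56 mm wide (y), 26 mm high, 0.14 kg, of smooth plastic (friction about 0.45), with a round brass watch movement let flush into its top. Origin: centre of its underside. Lies flat on the mat, movement up. The two ends are alike. May be absent.
- cassette2: Grey plastic movement cassette, a plain block 84 mm long (its x axis), 56 mm wide (y), 26 mm high, 0.14 kg, of smooth plastic (friction about 0.45), with a round brass watch movement let flush into its top. Origin: centre of its underside. Lies flat on the mat, movement up. The two ends are alike. May be absent.
- cassette3: Grey plastic movement cassette, a plain block 84 mm long (its x axis), 56 mm wide (y), 26 mm high, 0.14 kg, of smooth plastic (friction about 0.45), with a round brass watch movement let flush into its top. Origin: centre of its underside. Lies flat on the mat, movement up. The two ends are alike. May be absent.
- cassette4: Grey plastic movement cassette, a plain block 84 mm long (its x axis), 56 mm wide (y), 26 mm high, 0.14 kg, of smooth plastic (friction about 0.45), with a round brass watch movement let flush into its top. Origin: centre of its underside. Lies flat on the mat, movement up. The two ends are alike. May be absent.
- parts_tray: Bystander: black open parts tray 120 x 120 x 28 mm; leave alone. Origin: centre of its underside.
- screwdriver: Bystander: screwdriver 150 mm long, lying; leave alone.
- watch_case: Bystander: copper-coloured watch case, a ring 48 mm across and 11 mm high with four lugs; leave alone.
There are look-alikes about, which are no part of the job. Leave any red look-alike of the cassette2 alone.

How it is judged:
By the outcome, as a careful person would: the job done as asked, in the order asked, and still so for the second after the job is handed in, with the robot touching nothing.
Of cassette1, cassette2, cassette3, cassette4 only 3 to 4 are there at a start; the rules pass over those that are not, and their reading is None.
At some moment in a run one of cassette1, cassette2, cassette3, cassette4 may be knocked a few centimetres aside while the robot is not near it.
Once in a run the grip may slacken for a moment while it holds something.
It also fails if it takes over 210 s, if anything falls off the work surface, if the arm or the gripper's body presses on something with over 40 N, if the wrist force passes 120 N, or if a joint passes its speed limit or range.

## Robot

A 6-joint arm with a two-finger parallel gripper is mounted at the origin on the work surface. World frame = base frame: x ahead of the robot, y to its left, z up, the work surface at z = 0. Lengths are in m, angles in rad, forces in N, time in s.
With the tool pointing down it reaches from about 0.425 to 0.95 m from the base axis. Payload 3.5 kg.
Tool frame: the origin (TCP) lies on the mounting face of the last link; the fingertips stand 173 mm ahead of it and the grasp point (between the pads) lies 155 mm ahead of it; z points along the fingers, x is the direction in which the jaws open and shut, and the axes are right-handed (so a half turn about z gives the same grasp; the last joint's range is limited). The gripper opens to 85 mm and grips with 20 to 120 N. Pads are 22 mm wide; open, the fingers measure 114 mm over their backs; the gripper's body (76 mm by 85 mm) begins 54 mm behind the grasp point. The pads swing forward as they close: fully open they stand 13 mm farther back than shut.
Start: joints at [1.038, 0.286, 1.577, -0, 1.279, -0.15], TCP at [0.252, 0.626, 0.405] pointing down, gripper open.
Joint ranges: [-2.77, 2.77], [-0.9, 2.22], [0.21, 2.48], [-1.53, 4.67], [0.24, 2.81], [-2.84, 2.84]. Speed limits (rad/s): [2.79, 2.79, 3.14, 3.14, 3.14, 3.14].

## Interface

Orientations are given as a unit quaternion [x, y, z, w].
In Python, from plant import get_state, read_camera, sign_off gives the robot as it stands.
- The arm moves only by the shell command python3 -m jog 'ROWS' [FORCE]. ROWS is JSON, a list of rows, each an object of numbers: "grip": the closure, from 0 (fully open) to 1 (shut); "x", "y", "z": the shift along the tool's x, y, z in mm; "rx", "ry", "rz": the turn, a rotation vector about the tool's x, y, z in degrees. A call has 1 to 8 rows; each row shifts and turns the commanded pose from where the row before left it, along the tool's axes as they then stand; what a row does not reach is not made up. A row lasts 1/12 s, in which the tool goes at most 41.7 mm and 7.16 degrees, less where a joint would pass 70% of its speed; a pose out of reach is approached as far as the arm can. A call with a gripper value outside its range is refused whole. The fingers move at their own pace and stop on an object; FORCE is the grip in N (left out, the last holds). Time passes only in rows, so rows that do not move let the fingers close. It gives the time, the measured TCP pose, the force and the opening at its end, in the units of the state.
- get_state(): the state, without advancing time (a new reading comes with each control period).
- read_camera(name): name is "scene" or "top" or "wrist"; returns a dict with "frame" (400x640x3 uint8, red, green, blue), "intrinsics" (3x3 intrinsics, pixels), "k1" (the pictures are not rectified: a ray, as slopes to the right and down, at radius r is drawn at 1 + k1 r^2 times it, then the intrinsics apply), "R" (3x3) and "t" (3): a world point X has camera coordinates R X + t. Camera axes: x right, y down, z forward; pixel columns grow to the right and rows downward; lengths in m; the calibration is good to about 2 mm. A picture is of the moment at which its call begins. There is no depth.
- sign_off(): hands the job in, once; it reports no verdict.
The state is a dict: "time": time; "qpos": joint angles; "dq": joint speeds; "joint_efforts": joint torques, N m; "eef_pos": TCP position; "tcp_rot": TCP orientation; "contact_force": force on the tool from outside, world axes, zero at the start; "wrist_torque": the same for the moment, N m; "opening": opening from 0.0 (shut) to 1.0 (fully open).
Only numpy, scipy, OpenCV 4.12 (cv2) and the standard library are available. Lean on these libraries where they do the work, as an engineer would, in place of code of your own. Each camera call takes 0.05 s, during which the arm holds its last target.

## Working session

There is one attempt and no reset: what is moved stays moved. The work goes in short steps, Python scripts to look and compute and a shell command to move; the robot and the scene stay as the last step left them, time stands still between calls to the robot, and variables do not carry over. Pictures are saved under pics/ and viewed, and the job is handed in when it is done.

```bash
ls; mkdir -p pics
python3 - <<'E'
from plant import *
import cv2
s=get_state();print(s)
for n in ["scene","top","wrist"]:
    c=read_camera(n);cv2.imwrite(f"pics/a_{n}.png",c["frame"][:,:,::-1]);print(n,c["intrinsics"],c["k1"],c["R"],c["t"])
E
```

```text
pics
{'time': 0.0, 'qpos': array([ 1.03802313e+00,  2.87167682e-01,  1.57817402e+00, -8.78226431e-06,
        1.27860401e+00, -1.50003058e-01]), 'dq': array([ 4.41069943e-06,  4.13598399e-04,  9.14390224e-04, -4.87228551e-04,
        2.59589201e-05, -2.52310724e-03]), 'joint_efforts': array([-5.73783564e-04, -4.05978763e+01, -2.92630523e+01, -1.53529345e-04,
        5.88890776e-03,  2.09003588e-06]), 'eef_pos': array([0.25195175, 0.62594203, 0.40334697]), 'tcp_rot': array([ 8.28699982e-01,  5.59691840e-01, -1.06064346e-03,  5.09190895e-04]), 'contact_force': array([ 0.37491617, -0.70789011,  0.67716457]), 'wrist_torque': array([-0.04687464,  0.04406234,  0.00211569]), 'opening': 1.0019532928595691}
scene [[515.67095031   0.         325.6409893 ]
 [  0.         515.67095031 195.86633488]
 [  0.           0.           1.        ]] -0.11499042753404827 [[ 0.80626388  0.59122272  0.01985581]
 [ 0.37375567 -0.48310776 -0.79177875]
 [-0.45852509  0.64580383 -0.61048518]] [-0.38476459 -0.16092566  2.25945855]
top [[372.70103629   0.         322.18719731]
 [  0.         372.70103629 194.61767242]
 [  0.           0.           1.        ]] 0.016772983401065443 [[-0.05357761 -0.9985528  -0.00466353]
 [-0.97441277  0.05330215 -0.21835436]
 [ 0.21828693 -0.0071547  -0.9758584 ]] [-0.03158258  0.55195355  1.15974324]
wrist [[306.12296766   0.         319.13652051]
 [  0.         306.12296766 199.26421229]
 [  0.           0.           1.        ]] -0.0189231486285232 [[ 0.37319753  0.92775036 -0.00169597]
 [ 0.88660806 -0.35610805  0.29514945]
 [ 0.27322106 -0.11165271 -0.95544959]] [-0.67428075 -0.03854274  0.37965519]
```

View pics/a_scene.png

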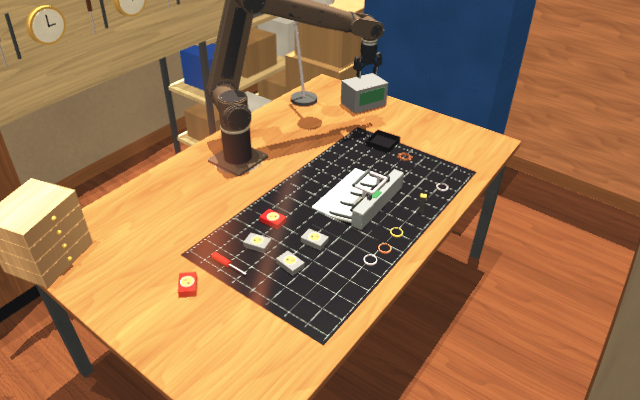

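View pics/a_top.png

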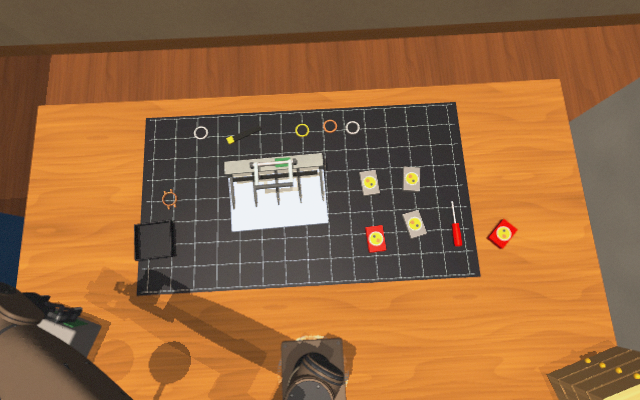

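View pics/a_wrist.png

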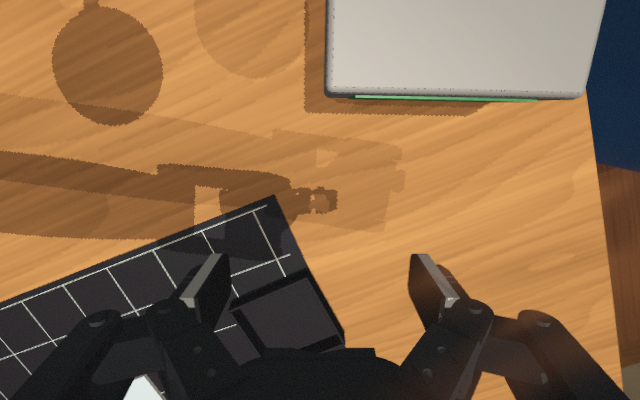

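The scene and top views show three grey cassettes, at top pixels (370,182), (411,178) and (415,223). There are two red look-alikes, at (376,238) and (503,234), which I'll leave alone. The stand is at (278,195) with its foot towards the robot. The tray is at (155,240) and the screwdriver at (456,225). Next is one close crop plus measurements.

```bash
cat > h.py <<'E'
from plant import *
import cv2, numpy as np
from scipy.spatial.transform import Rotation as Ro
def ray(c,p):
    K=c["intrinsics"];d=np.array([(p[0]-K[0,2])/K[0,0],(p[1]-K[1,2])/K[1,1]])
    u=d.copy()
    for _ in range(30): u=d/(1+c["k1"]*(u@u))
    R=np.array(c["R"]);o=-R.T@np.array(c["t"]);return o,R.T@np.array([u[0],u[1],1])
def plane(c,p,z):
    o,d=ray(c,p);return o+d*(z-o[2])/d[2]
def proj(c,X):
    x=np.array(c["R"])@np.array(X)+np.array(c["t"]);u=x[:2]/x[2];u=u*(1+c["k1"]*(u@u));K=c["intrinsics"]
    return np.array([u[0]*K[0,0]+K[0,2],u[1]*K[1,1]+K[1,2]])
def save(n,f,box=None,s=1):
    if box: f=f[box[1]:box[3],box[0]:box[2]]
    cv2.imwrite("pics/"+n+".png",cv2.resize(f[:,:,::-1],None,fx=s,fy=s,interpolation=cv2.INTER_CUBIC))
def cass(c,lo=(110,95,85)):
    "grey cassettes on mat: world pose"
    f=c["frame"];hsv=cv2.cvtColor(f,cv2.COLOR_RGB2HSV)
    m=((hsv[:,:,2]>110)&(hsv[:,:,1]<60)) | ((hsv[:,:,0]>15)&(hsv[:,:,0]<40)&(hsv[:,:,1]>100)&(hsv[:,:,2]>120))
    return m.astype(np.uint8)*255
E
python3 - <<'E'
from h import *
c=read_camera("top");save("crop1",c["frame"],(220,145,440,260),3.5)
m=cass(c)
m=cv2.morphologyEx(m,cv2.MORPH_OPEN,np.ones((3,3),np.uint8))
cs,_=cv2.findContours(m,0,2)
for k in cs:
    a=cv2.contourArea(k)
    if 150<a<900:
        r=cv2.minAreaRect(k);M=cv2.moments(k);
        P=np.array([plane(c,p,0.026)[:2] for p in cv2.boxPoints(r)])
        print(a,np.round(r[0],1),np.round(P.mean(0),4),[ (np.round(np.linalg.norm(P[i]-P[i-1]),3),np.round(np.degrees(np.arctan2(*(P[i]-P[i-1])[::-1])),1)) for i in (1,2)])
E
```

```text
281.0 [621.5 391.5] [-0.0884 -0.9156] [(np.float64(0.102), np.float64(-92.3)), (np.float64(0.041), np.float64(165.8))]
400.5 [ 55.8 329.4] [0.1752 0.7856] [(np.float64(0.04), np.float64(-22.2)), (np.float64(0.119), np.float64(-117.4))]
216.0 [550.  235.5] [ 0.3803 -0.796 ] [(np.float64(0.142), np.float64(-93.0)), (np.float64(0.03), np.float64(168.6))]
390.0 [414.2 223.7] [ 0.4426 -0.3602] [(np.float64(0.058), np.float64(-73.1)), (np.float64(0.087), np.float64(-166.4))]
342.5 [369.  182.2] [ 0.592  -0.2226] [(np.float64(0.058), np.float64(-82.2)), (np.float64(0.084), np.float64(-174.6))]
352.0 [411.  178.5] [ 0.5971 -0.3659] [(np.float64(0.055), np.float64(-93.2)), (np.float64(0.081), np.float64(173.7))]
```

View pics/crop1.png

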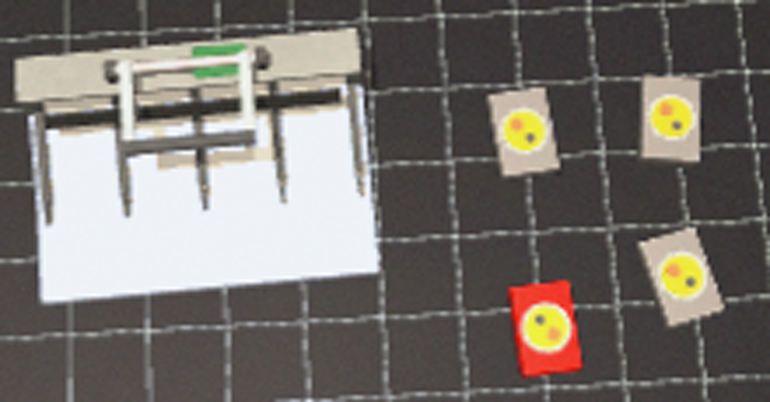

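Crop: the three grey movement-up blocks are at (370,182), (411,178) and (415,223). The red block is at (376,239) and gets left. The stand's white apron has front corners at about (232,231) and (328,223), and the handle's middle is at about (274,186).

Run:
```python
from h import *
c=read_camera("top")
f=c["frame"].astype(int)
m=((f.min(2)>190)).astype(np.uint8)*255
m[:,:222]=0;m[:,340:]=0;m[:150]=0;m[250:]=0
cs,_=cv2.findContours(m,0,2);k=max(cs,key=cv2.contourArea)
# front edge: lowest white pixel per column
cols=np.arange(236,325);rows=np.array([np.max(np.nonzero(m[:,x])[0])+.5 for x in cols])
P=np.array([plane(c,(x,y),0.006)[:2] for x,y in zip(cols,rows)])
vx,vy,x0,y0=cv2.fitLine(P.astype(np.float32),cv2.DIST_HUBER,0,.001,.001).ravel()
if vy<0: vx,vy=-vx,-vy
print("front dir(y axis)",vx,vy,"yaw deg",np.degrees(np.arctan2(-vx,vy)))
# left and right edges per row
L=[];R=[]
for y in range(205,219):
    xs=np.nonzero(m[y])[0];L.append(plane(c,(xs.min()-.5,y),.006)[:2]);R.append(plane(c,(xs.max()+.5,y),.006)[:2])
yax=np.array([vx,vy]);xax=np.array([vy,-vx]);o=np.array([x0,y0])
L=np.array(L);R=np.array(R)
l=(L-o)@yax;r=(R-o)@yax;print("y edges",l.mean(),l.std(),r.mean(),r.std(),"width",l.mean()-r.mean())
fc=o+yax*(l.mean()+r.mean())/2
O=fc+xax*.111
print("front centre",fc,"origin",O)
h=O+xax*(.087-.078);print("handle pred",h,proj(c,[*h,.100]))
s=read_camera("scene")
save("scene_stand",s["frame"],(300,160,420,240),6)
for n,q in [("FL",(-.111,.162,.006)),("FR",(-.111,-.162,.006)),("h",(.009,0,.1)),("hL",(.009,.06,.1)),("hR",(.009,-.06,.1))]:
    X=[*(O+xax*q[0]+yax*q[1]),q[2]];print(n,np.round(X,4),proj(c,X).round(1),proj(s,X).round(1),((proj(s,X)-[300,160])*6).round())
```

```text
front dir(y axis) -0.039025124 0.99923825 yaw deg 2.2365427
y edges 0.16250575064378778 0.0005361537715081164 -0.16292811197648568 0.001058408154729176 width 0.32543386262027346
front centre [0.4602045 0.0867311] origin [0.57111994 0.09106289]
handle pred [0.58011309 0.09141412] [273.73613269 185.11680809]
FL [0.4539 0.2486 0.006 ] [231.5 230.9] [355.6 168.8] [333.  53.]
FR [ 0.4665 -0.0751  0.006 ] [327.7 221.9] [312.  207.5] [ 72. 285.]
h [0.5801 0.0914 0.1   ] [273.7 185.1] [361.6 178.4] [370. 110.]
hL [0.5778 0.1514 0.1   ] [254.9 186.8] [369.4 171.2] [416.  67.]
hR [0.5825 0.0315 0.1   ] [292.5 183.4] [353.5 185.9] [321. 156.]
```

View pics/scene_stand.png

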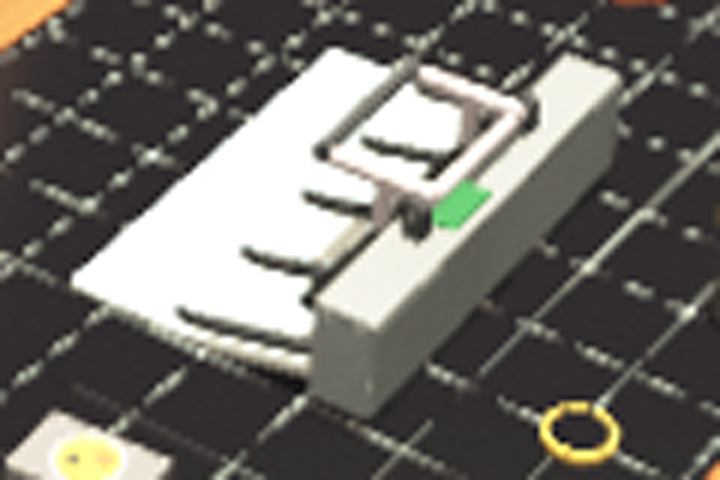

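```bash
cat >> h.py <<'E'
O=np.array([0.5711,0.0911]);YAW=np.radians(2.24)
XA=np.array([np.cos(YAW),np.sin(YAW)]);YA=np.array([-np.sin(YAW),np.cos(YAW)])
def S(x,y,z): return np.array([*(O+XA*x/1e3+YA*y/1e3),z/1e3])
def toS(P): d=np.array(P[:2])-O; return np.array([d@XA*1e3,d@YA*1e3,P[2]*1e3]).round(1)
def pose():
    s=get_state();return s,np.array(s["eef_pos"]),Ro.from_quat(s["tcp_rot"])
def go(target,az=None,tilt=0,ahead=155):
    """tool shift (mm) to bring point `ahead` mm on tool axis to target with final az (deg), tilt about tool x"""
    s,p,r=pose()
    x=r.as_matrix()[:,0]
    if az is None: az=np.degrees(np.arctan2(x[1],x[0]))
    a=np.radians(az);R0=np.array([[np.cos(a),np.sin(a),0],[np.sin(a),-np.cos(a),0],[0,0,-1]])
    rt=Ro.from_matrix(R0)*Ro.from_euler("x",tilt,degrees=True)
    tcp=np.array(target)-rt.as_matrix()[:,2]*ahead/1e3
    print("t",round(s["time"],2),"shift in present axes",(r.inv().apply(tcp-p)*1e3).round(1),"in final axes",(rt.inv().apply(tcp-p)*1e3).round(1),"rotvec",np.degrees((r.inv()*rt).as_rotvec()).round(2),"az",np.degrees(np.arctan2(x[1],x[0])).round(2),"F",np.round(s["contact_force"],1),"open",round(s["opening"],3))
def gp(ahead=155):
    s,p,r=pose();return toS(p+r.as_matrix()[:,2]*ahead/1e3)
E
python3 -m jog '[{"x":-23.4,"y":31.5},{"x":-23.4,"y":31.5},{"x":-23.4,"y":31.5},{"x":-23.4,"y":31.5},{"x":-23.4,"y":31.5},{"x":-23.4,"y":31.5},{"x":-23.4,"y":31.5},{"x":-23.4,"y":31.5}]' 30
python3 -m jog '[{"x":-23.4,"y":31.5},{"x":-23.4,"y":31.5},{"x":-23.4,"y":31.5},{"x":-23.4,"y":31.5},{"x":-23.4,"y":31.5},{"x":-23.4,"y":31.5},{"x":-23.4,"y":31.5},{"x":-23.4,"y":31.5}]'
python3 -m jog '[{"rz":7},{"rz":7},{"rz":7},{"rz":7},{"rz":7},{"rz":7},{"rz":7},{"rz":7}]'
python3 -m jog '[{"rz":7},{"rz":2.8},{}]'
python3 -c "
from h import *
go(S(9,0,100),2.24);print(gp())
c=read_camera('wrist');save('w1',c['frame'])"
```

```text
t 0.3 shift in present axes [-373.2  504.   149.5] in final axes [306.9 547.  149.2] rotvec [2.000e-02 5.000e-02 6.582e+01] az 68.06 F [ 1.   0.7 -0.3] open 1.004
[-297.9  546.9  249.2]$[0]: bad value
$[0]: bad value
$[0]: bad value
$[0]: bad value
```

View pics/w1.png

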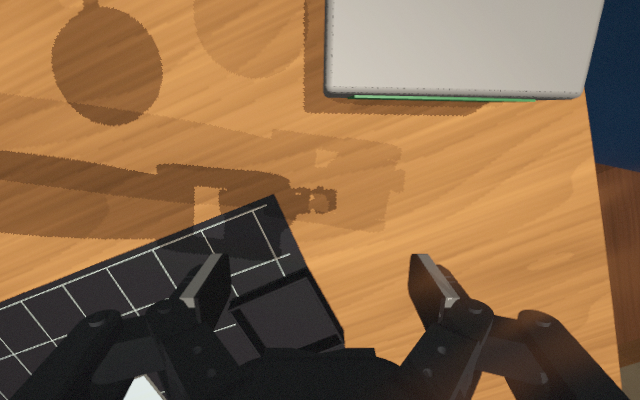

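The picture shows that the arm hasn't moved. The rows were refused, so I'll try them with every key present.

```bash
python3 -m jog '[{"grip":0,"x":-23.4,"y":31.5,"z":0,"rx":0,"ry":0,"rz":0}]' 30; python3 -m jog '[{"grip":0,"x":-23,"y":31}]'; python3 -m jog --help | head -20
```

```text
time: 0.43
eef_pos: [0.2702, 0.5953, 0.4043]
tcp_rot: [0.827, 0.562, 0.0, -0.001]
contact_force: [0.7, -0.8, -0.0]
opening: 1.002$[0]: bad value
invalid input: not JSON, or not a number
```

```bash
python3 -m jog '[{"grip":0,"x":-23.4,"y":31.5,"z":0,"rx":0,"ry":0,"rz":0},{"grip":0,"x":-23.4,"y":31.5,"z":0,"rx":0,"ry":0,"rz":0},{"grip":0,"x":-23.4,"y":31.5,"z":0,"rx":0,"ry":0,"rz":0},{"grip":0,"x":-23.4,"y":31.5,"z":0,"rx":0,"ry":0,"rz":0},{"grip":0,"x":-23.4,"y":31.5,"z":0,"rx":0,"ry":0,"rz":0},{"grip":0,"x":-23.4,"y":31.5,"z":0,"rx":0,"ry":0,"rz":0},{"grip":0,"x":-23.4,"y":31.5,"z":0,"rx":0,"ry":0,"rz":0},{"grip":0,"x":-23.4,"y":31.5,"z":0,"rx":0,"ry":0,"rz":0}]'
python3 -m jog '[{"grip":0,"x":-23.4,"y":31.5,"z":0,"rx":0,"ry":0,"rz":0},{"grip":0,"x":-23.4,"y":31.5,"z":0,"rx":0,"ry":0,"rz":0},{"grip":0,"x":-23.4,"y":31.5,"z":0,"rx":0,"ry":0,"rz":0},{"grip":0,"x":-23.4,"y":31.5,"z":0,"rx":0,"ry":0,"rz":0},{"grip":0,"x":-23.4,"y":31.5,"z":0,"rx":0,"ry":0,"rz":0},{"grip":0,"x":-23.4,"y":31.5,"z":0,"rx":0,"ry":0,"rz":0},{"grip":0,"x":-23.4,"y":31.5,"z":0,"rx":0,"ry":0,"rz":0},{"grip":0,"x":0,"y":0,"z":0,"rx":0,"ry":0,"rz":7}]'
python3 -m jog '[{"grip":0,"x":0,"y":0,"z":0,"rx":0,"ry":0,"rz":7},{"grip":0,"x":0,"y":0,"z":0,"rx":0,"ry":0,"rz":7},{"grip":0,"x":0,"y":0,"z":0,"rx":0,"ry":0,"rz":7},{"grip":0,"x":0,"y":0,"z":0,"rx":0,"ry":0,"rz":7},{"grip":0,"x":0,"y":0,"z":0,"rx":0,"ry":0,"rz":7},{"grip":0,"x":0,"y":0,"z":0,"rx":0,"ry":0,"rz":7},{"grip":0,"x":0,"y":0,"z":0,"rx":0,"ry":0,"rz":7},{"grip":0,"x":0,"y":0,"z":0,"rx":0,"ry":0,"rz":7}]'
python3 -m jog '[{"grip":0,"x":0,"y":0,"z":0,"rx":0,"ry":0,"rz":2.8},{"grip":0,"x":0,"y":0,"z":0,"rx":0,"ry":0,"rz":0},{"grip":0,"x":0,"y":0,"z":0,"rx":0,"ry":0,"rz":0}]'
python3 -c "
from h import *
go(S(9,0,100),2.24);print(gp())
c=read_camera('wrist');save('w2',c['frame'])
for q in [(9,0,100),(9,60,100),(9,-60,100),(-111,0,6)]: print(q,proj(c,S(*q)).round())"
```

```text
time: 1.1
eef_pos: [0.4369, 0.3232, 0.405]
tcp_rot: [0.829, 0.56, 0.0, 0.0]
contact_force: [0.6, 1.1, -0.0]
opening: 1.002
time: 1.77
eef_pos: [0.5824, 0.0852, 0.405]
tcp_rot: [0.863, 0.505, 0.0, 0.002]
contact_force: [-0.7, 0.0, -0.8]
opening: 0.999
time: 2.43
eef_pos: [0.5797, 0.0906, 0.4048]
tcp_rot: [0.999, 0.041, 0.0, 0.0]
contact_force: [-0.4, 0.5, 0.7]
opening: 1.0
time: 2.68
eef_pos: [0.5797, 0.0906, 0.4048]
tcp_rot: [1.0, 0.021, 0.0, 0.0]
contact_force: [-0.9, 0.3, -0.0]
opening: 1.0
t 2.68 shift in present axes [  0.4  -0.8 149.8] in final axes [  0.4  -0.8 149.8] rotvec [ 0.   -0.01  0.11] az 2.35 F [-0.9  0.3 -0. ] open 1.0
[  8.6  -0.8 249.8]
(9, 0, 100) [319. 189.]
(9, 60, 100) [320. 123.]
(9, -60, 100) [319. 248.]
(-111, 0, 6) [221. 169.]
```

View pics/w2.png

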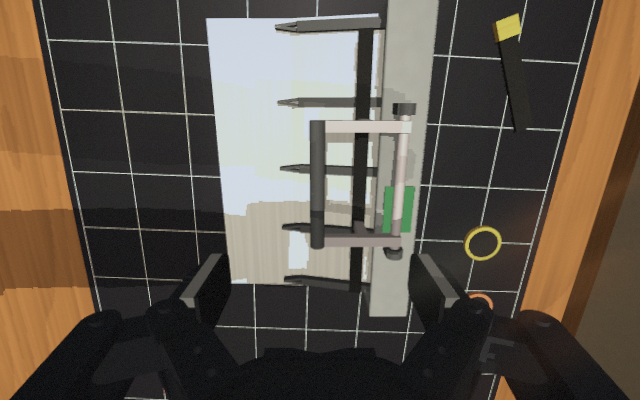

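The wrist view shows the handle's dark rod at (317,185), within about 2 px of the prediction, so the stand pose is confirmed. I'll descend with the jaws half closed.

```bash
python3 -m jog '[{"grip":0.5,"x":0,"y":0,"z":25,"rx":0,"ry":0,"rz":0},{"grip":0.5,"x":0,"y":0,"z":30,"rx":0,"ry":0,"rz":0},{"grip":0.5,"x":0,"y":0,"z":30,"rx":0,"ry":0,"rz":0},{"grip":0.5,"x":0,"y":0,"z":20,"rx":0,"ry":0,"rz":0},{"grip":0.5,"x":0,"y":0,"z":20,"rx":0,"ry":0,"rz":0},{"grip":0.5,"x":0,"y":0,"z":12,"rx":0,"ry":0,"rz":0},{"grip":0.5,"x":0,"y":0,"z":12,"rx":0,"ry":0,"rz":0},{"grip":0.5,"x":0,"y":0,"z":0,"rx":0,"ry":0,"rz":0}]' 30
python3 -m jog '[{"grip":1,"x":0,"y":0,"z":0,"rx":0,"ry":0,"rz":0},{"grip":1,"x":0,"y":0,"z":0,"rx":0,"ry":0,"rz":0},{"grip":1,"x":0,"y":0,"z":0,"rx":0,"ry":0,"rz":0},{"grip":1,"x":0,"y":0,"z":0,"rx":0,"ry":0,"rz":0},{"grip":1,"x":0,"y":0,"z":0,"rx":0,"ry":0,"rz":0},{"grip":1,"x":0,"y":0,"z":0,"rx":0,"ry":0,"rz":0}]'
python3 -c "
from h import *
go(S(9,0,100),2.24);print(gp())
p=[(87+78*np.cos(a),92+78*np.sin(a)) for a in np.radians(174.14)-np.arange(0,2.21,.1)]
print(np.diff(np.array(p),axis=0).round(1).tolist(), np.round(p[-1]))"
```

```text
time: 3.4
eef_pos: [0.579, 0.0906, 0.2532]
tcp_rot: [1.0, 0.02, -0.002, -0.0]
contact_force: [-0.3, -1.0, -0.5]
opening: 0.498
time: 3.9
eef_pos: [0.5788, 0.0906, 0.2571]
tcp_rot: [1.0, 0.02, -0.003, 0.0]
contact_force: [-8.4, -1.7, 5.4]
opening: 0.152
t 3.9 shift in present axes [ 1.4 -0.8  2.1] in final axes [ 1.4 -0.8  2.1] rotvec [0.03 0.38 0.07] az 2.31 F [-8.4 -1.7  5.4] open 0.152
[  6.6  -0.9 102.1]
[[1.2, 7.7], [1.9, 7.5], [2.7, 7.3], [3.4, 7.0], [4.1, 6.6], [4.7, 6.2], [5.3, 5.7], [5.9, 5.1], [6.4, 4.5], [6.8, 3.9], [7.1, 3.2], [7.4, 2.4], [7.6, 1.7], [7.7, 0.9], [7.8, 0.1], [7.8, -0.6], [7.7, -1.4], [7.5, -2.2], [7.2, -2.9], [6.9, -3.6], [6.5, -4.3], [6.1, -4.9]] [139. 150.]
```

```bash
python3 -m jog '[{"grip":1,"x":1.2,"y":0,"z":-7.7,"rx":0,"ry":0,"rz":0},{"grip":1,"x":1.9,"y":0,"z":-7.5,"rx":0,"ry":0,"rz":0},{"grip":1,"x":2.7,"y":0,"z":-7.3,"rx":0,"ry":0,"rz":0},{"grip":1,"x":3.4,"y":0,"z":-7,"rx":0,"ry":0,"rz":0},{"grip":1,"x":4.1,"y":0,"z":-6.6,"rx":0,"ry":0,"rz":0}]'
python3 -m jog '[{"grip":1,"x":4.7,"y":0,"z":-6.2,"rx":0,"ry":0,"rz":0},{"grip":1,"x":5.3,"y":0,"z":-5.7,"rx":0,"ry":0,"rz":0},{"grip":1,"x":5.9,"y":0,"z":-5.1,"rx":0,"ry":0,"rz":0},{"grip":1,"x":6.4,"y":0,"z":-4.5,"rx":0,"ry":0,"rz":0}]'
python3 -c "
from h import *
go(S(9,0,100),2.24);print(gp())
c=read_camera('scene');save('s2',c['frame'],(280,100,440,260),4)"
```

```text
time: 4.32
eef_pos: [0.5903, 0.0911, 0.2902]
tcp_rot: [1.0, 0.02, -0.009, 0.0]
contact_force: [-15.2, -1.7, 0.8]
opening: 0.149
time: 4.65
eef_pos: [0.612, 0.092, 0.3161]
tcp_rot: [1.0, 0.021, -0.013, 0.001]
contact_force: [-28.6, -2.8, 25.9]
opening: 0.152
t 4.65 shift in present axes [-30.4  -0.8  61.9] in final axes [-31.9  -0.7  61.1] rotvec [0.08 1.46 0.13] az 2.37 F [-28.6  -2.8  25.9] open 0.152
[ 37.   -0.9 161.2]
```

View pics/s2.png

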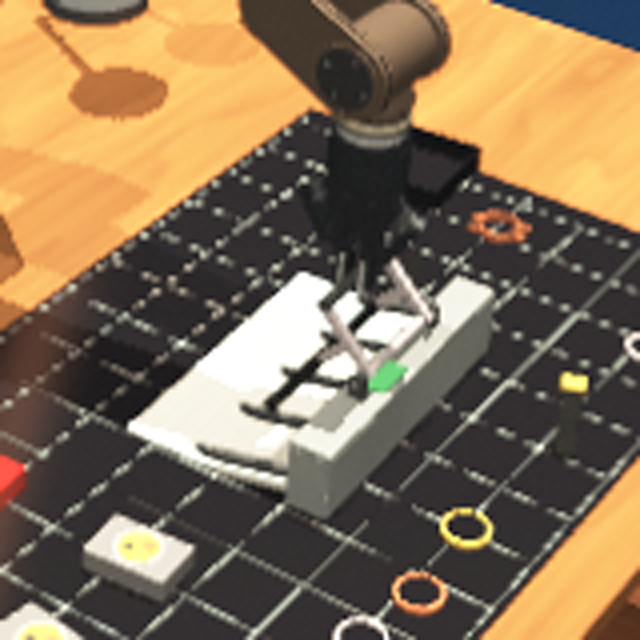

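The clamp is following, now at about 0.9 rad. My arc runs slightly inside the true one, so I'll correct outward and ease the grip.

```bash
python3 -m jog '[{"grip":1,"x":1,"y":0.5,"z":-7,"rx":0,"ry":0,"rz":0},{"grip":1,"x":6.5,"y":0,"z":-4,"rx":0,"ry":0,"rz":0},{"grip":1,"x":7,"y":0,"z":-3.2,"rx":0,"ry":0,"rz":0},{"grip":1,"x":7.2,"y":0,"z":-2.6,"rx":0,"ry":0,"rz":0}]' 20
python3 -c "
from h import *
go(S(9,0,100),2.24);print(gp())"
```

```text
time: 5.03
eef_pos: [0.6373, 0.0927, 0.3324]
tcp_rot: [1.0, 0.02, -0.001, -0.0]
contact_force: [-5.2, 0.9, 3.2]
opening: 0.151
t 5.03 shift in present axes [-57.   -1.   77.5] in final axes [-57.2  -1.   77.4] rotvec [-0.03  0.11  0.04] az 2.28 F [-5.2  0.9  3.2] open 0.151
[ 65.9  -0.9 177.4]
```

```bash
python3 -m jog '[{"grip":1,"x":7.5,"y":0,"z":-1.8,"rx":0,"ry":0,"rz":0},{"grip":1,"x":7.7,"y":0,"z":-0.9,"rx":0,"ry":0,"rz":0},{"grip":1,"x":7.8,"y":0,"z":-0.1,"rx":0,"ry":0,"rz":0},{"grip":1,"x":7.8,"y":0,"z":0.6,"rx":0,"ry":0,"rz":0},{"grip":1,"x":7.7,"y":0,"z":1.4,"rx":0,"ry":0,"rz":0},{"grip":1,"x":7.5,"y":0,"z":2.2,"rx":0,"ry":0,"rz":0},{"grip":1,"x":7.2,"y":0,"z":2.9,"rx":0,"ry":0,"rz":0},{"grip":1,"x":6.9,"y":0,"z":3.6,"rx":0,"ry":0,"rz":0}]' 20
python3 -c "
from h import *
go(S(9,0,100),2.24);print(gp())
c=read_camera('scene');save('s3',c['frame'],(280,100,440,260),4)"
```

```text
time: 5.7
eef_pos: [0.6981, 0.0949, 0.3227]
tcp_rot: [1.0, 0.02, 0.001, -0.0]
contact_force: [-2.6, 2.2, 2.5]
opening: 0.154
t 5.7 shift in present axes [-118.2   -1.2   67.5] in final axes [-118.1   -1.1   67.7] rotvec [-0.03 -0.11  0.03] az 2.27 F [-2.6  2.2  2.5] open 0.154
[127.4  -1.1 167.7]
```

View pics/s3.png

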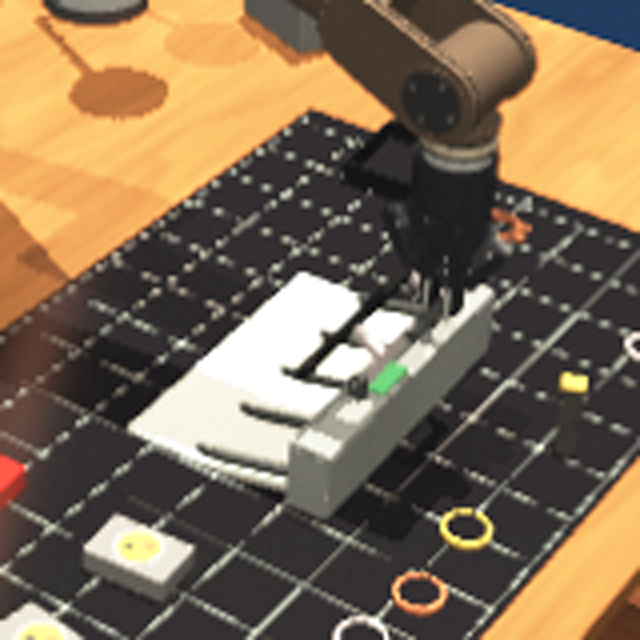

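The clamp bar is past centre, at about 2.0 rad. I'll finish the swing, release and rise.

```bash
python3 -m jog '[{"grip":1,"x":6.5,"y":0,"z":4.3,"rx":0,"ry":0,"rz":0},{"grip":1,"x":3,"y":0,"z":2.4,"rx":0,"ry":0,"rz":0},{"grip":0.6,"x":0,"y":0,"z":0,"rx":0,"ry":0,"rz":0},{"grip":0.6,"x":0,"y":0,"z":0,"rx":0,"ry":0,"rz":0},{"grip":0.6,"x":0,"y":0,"z":0,"rx":0,"ry":0,"rz":0},{"grip":0.6,"x":0,"y":0,"z":-20,"rx":0,"ry":0,"rz":0},{"grip":0.6,"x":0,"y":0,"z":-30,"rx":0,"ry":0,"rz":0},{"grip":0.6,"x":0,"y":0,"z":-30,"rx":0,"ry":0,"rz":0}]' 20
python3 -m jog '[{"grip":0,"x":0,"y":0,"z":0,"rx":0,"ry":0,"rz":7},{"grip":0,"x":0,"y":0,"z":0,"rx":0,"ry":0,"rz":7},{"grip":0,"x":0,"y":0,"z":0,"rx":0,"ry":0,"rz":7},{"grip":0,"x":0,"y":0,"z":0,"rx":0,"ry":0,"rz":7},{"grip":0,"x":0,"y":0,"z":0,"rx":0,"ry":0,"rz":7},{"grip":0,"x":0,"y":0,"z":0,"rx":0,"ry":0,"rz":7},{"grip":0,"x":0,"y":0,"z":0,"rx":0,"ry":0,"rz":7},{"grip":0,"x":0,"y":0,"z":0,"rx":0,"ry":0,"rz":7}]' 
python3 -m jog '[{"grip":0,"x":0,"y":0,"z":0,"rx":0,"ry":0,"rz":7},{"grip":0,"x":0,"y":0,"z":0,"rx":0,"ry":0,"rz":7},{"grip":0,"x":0,"y":0,"z":0,"rx":0,"ry":0,"rz":7},{"grip":0,"x":0,"y":0,"z":0,"rx":0,"ry":0,"rz":7}]'
cat >> h.py <<'E'
def find(c,z=.026):
    m=cv2.morphologyEx(cass(c),cv2.MORPH_OPEN,np.ones((3,3),np.uint8))
    out=[]
    for k in cv2.findContours(m,0,2)[0]:
        a=cv2.contourArea(k);r=cv2.minAreaRect(k);P=np.array([plane(c,p,z)[:2] for p in cv2.boxPoints(r)])
        e=sorted([(np.linalg.norm(P[i]-P[i-1]),np.degrees(np.arctan2(*(P[i]-P[i-1])[::-1]))) for i in (1,2)])
        ang=(e[1][1]+90)%180-90
        if .045<e[0][0]<.068 and .07<e[1][0]<.1: out.append((P.mean(0).round(4),round(ang,1),np.round(r[0]).tolist()));
    return out
E
python3 -c "
from h import *
c=read_camera('top');print(*find(c),sep='\n');save('t3',c['frame'],(200,130,520,260),2.4)
c=read_camera('wrist');save('w3',c['frame'])
go([.592,-.2226,.2])"
```

```text
time: 6.42
eef_pos: [0.7061, 0.0948, 0.3944]
tcp_rot: [1.0, 0.02, -0.002, 0.0]
contact_force: [0.8, -0.0, 0.2]
opening: 0.399
time: 7.08
eef_pos: [0.7063, 0.0948, 0.3954]
tcp_rot: [0.891, -0.455, 0.0, 0.0]
contact_force: [-0.4, -0.3, -0.0]
opening: 0.998
time: 7.42
eef_pos: [0.7064, 0.0948, 0.3954]
tcp_rot: [0.754, -0.657, 0.0, 0.0]
contact_force: [0.2, -0.4, 0.3]
opening: 0.998
(array([ 0.4425, -0.3603]), np.float64(13.6), [414.0, 224.0])
(array([ 0.5917, -0.2226]), np.float64(5.4), [369.0, 182.0])
(array([ 0.5971, -0.3659]), np.float64(-6.3), [411.0, 178.0])
t 7.52 shift in present axes [297.7 158.8  40.6] in final axes [297.7 158.8  40.4] rotvec [ 0.   -0.03 -0.  ] az -81.73 F [-0.5  0.5  0.3] open 0.999
```

View pics/t3.png

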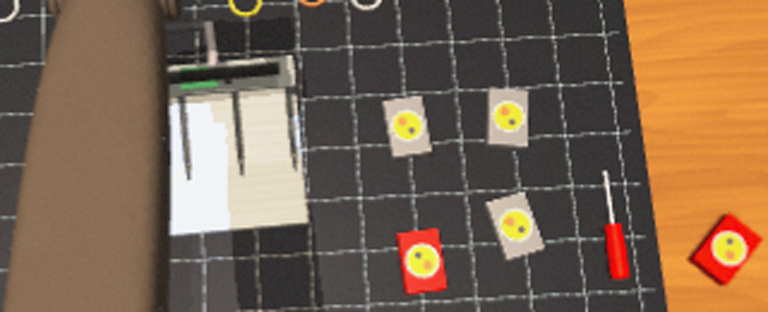

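View pics/w3.png

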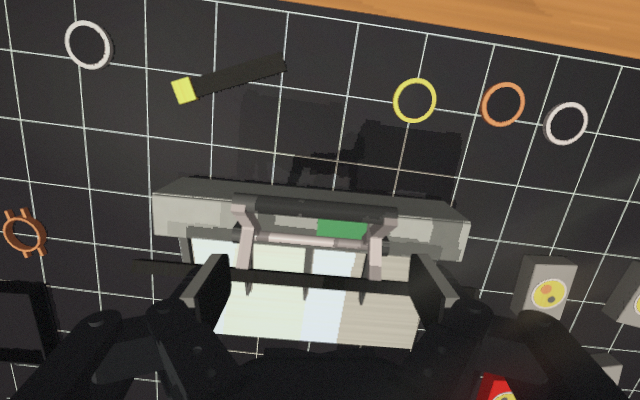

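The clamp stays open; its rod is behind the hinge at wrist (320,210). The three cassettes are unchanged. I'll move over the nearest one, at top (369,182).

```bash
python3 -m jog '[{"grip":0,"x":33.1,"y":17.6,"z":0,"rx":0,"ry":0,"rz":0},{"grip":0,"x":33.1,"y":17.6,"z":0,"rx":0,"ry":0,"rz":0},{"grip":0,"x":33.1,"y":17.6,"z":0,"rx":0,"ry":0,"rz":0},{"grip":0,"x":33.1,"y":17.6,"z":0,"rx":0,"ry":0,"rz":0},{"grip":0,"x":33.1,"y":17.6,"z":0,"rx":0,"ry":0,"rz":0},{"grip":0,"x":33.1,"y":17.6,"z":0,"rx":0,"ry":0,"rz":0},{"grip":0,"x":33.1,"y":17.6,"z":0,"rx":0,"ry":0,"rz":0},{"grip":0,"x":33.1,"y":17.6,"z":0,"rx":0,"ry":0,"rz":0}]'
python3 -m jog '[{"grip":0,"x":33.1,"y":17.6,"z":0,"rx":0,"ry":0,"rz":0},{"grip":0,"x":0,"y":0,"z":30,"rx":0,"ry":0,"rz":2.9},{"grip":0,"x":0,"y":0,"z":40,"rx":0,"ry":0,"rz":0},{"grip":0,"x":0,"y":0,"z":30,"rx":0,"ry":0,"rz":0},{"grip":0,"x":0,"y":0,"z":0,"rx":0,"ry":0,"rz":0},{"grip":0,"x":0,"y":0,"z":0,"rx":0,"ry":0,"rz":0}]'
python3 -c "
from h import *
c=read_camera('top');print(*find(c),sep='\n')
c=read_camera('wrist');print(*find(c),sep='\n');save('w4',c['frame'])
go([.592,-.2226,.016],-84.6)"
```

```text
time: 8.18
eef_pos: [0.6042, -0.1888, 0.3957]
tcp_rot: [0.757, -0.653, 0.0, 0.0]
contact_force: [0.4, 0.1, -0.4]
opening: 0.996
time: 8.68
eef_pos: [0.592, -0.2223, 0.2936]
tcp_rot: [0.74, -0.673, -0.002, 0.001]
contact_force: [0.9, 0.2, 0.9]
opening: 0.998
(array([ 0.4426, -0.3602]), np.float64(13.6), [414.0, 224.0])
(array([ 0.5971, -0.3659]), np.float64(-6.3), [411.0, 178.0])
(array([ 0.5952, -0.3697]), np.float64(-1.3), [494.0, 212.0])
(array([ 0.5912, -0.2198]), np.float64(8.1), [316.0, 200.0])
t 8.78 shift in present axes [ -0.6   1.9 127.1] in final axes [ -0.3   1.5 127.1] rotvec [-0.18 -0.14  0.06] az -84.54 F [0.9 0.5 0.6] open 0.996
```

View pics/w4.png

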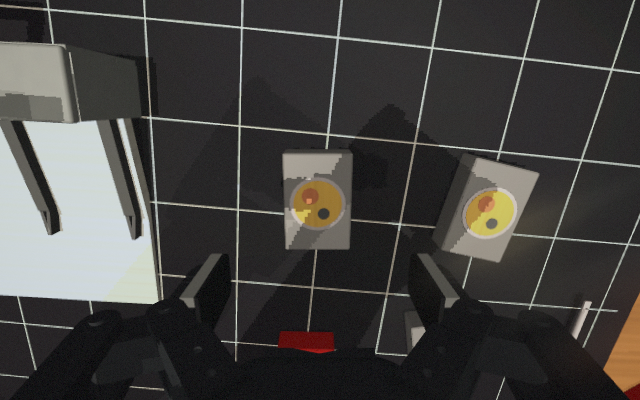

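The wrist view shows the cassette centred at (317,200) between the pads. I'll descend and grip it.

```bash
python3 -m jog '[{"grip":0,"x":-0.5,"y":1.5,"z":30,"rx":0,"ry":0,"rz":0},{"grip":0,"x":0,"y":0,"z":30,"rx":0,"ry":0,"rz":0},{"grip":0,"x":0,"y":0,"z":30,"rx":0,"ry":0,"rz":0},{"grip":0,"x":0,"y":0,"z":20,"rx":0,"ry":0,"rz":0},{"grip":0,"x":0,"y":0,"z":12,"rx":0,"ry":0,"rz":0},{"grip":0,"x":0,"y":0,"z":0,"rx":0,"ry":0,"rz":0}]' 40
python3 -m jog '[{"grip":1,"x":0,"y":0,"z":0,"rx":0,"ry":0,"rz":0},{"grip":1,"x":0,"y":0,"z":0,"rx":0,"ry":0,"rz":0},{"grip":1,"x":0,"y":0,"z":0,"rx":0,"ry":0,"rz":0},{"grip":1,"x":0,"y":0,"z":0,"rx":0,"ry":0,"rz":0},{"grip":1,"x":0,"y":0,"z":0,"rx":0,"ry":0,"rz":0}]'
python3 -m jog '[{"grip":1,"x":0,"y":0,"z":-15,"rx":0,"ry":0,"rz":0},{"grip":1,"x":0,"y":0,"z":-25,"rx":0,"ry":0,"rz":0},{"grip":1,"x":0,"y":0,"z":-15,"rx":0,"ry":0,"rz":0},{"grip":1,"x":0,"y":0,"z":0,"rx":0,"ry":0,"rz":0}]'
python3 -c "
from h import *
c=read_camera('wrist');save('w5',c['frame'])
go(S(-71,-114,80),-87.76);print(gp())"
```

```text
time: 9.28
eef_pos: [0.5912, -0.2219, 0.1729]
tcp_rot: [0.74, -0.673, -0.001, 0.0]
contact_force: [-0.4, 0.1, -0.3]
opening: 1.001
time: 9.7
eef_pos: [0.5924, -0.2228, 0.1766]
tcp_rot: [0.739, -0.673, 0.003, -0.001]
contact_force: [1.1, 0.5, 6.0]
opening: 0.647
time: 10.03
eef_pos: [0.5925, -0.2228, 0.2337]
tcp_rot: [0.74, -0.673, 0.004, -0.001]
contact_force: [0.7, -0.4, -0.6]
opening: 0.648
t 10.08 shift in present axes [-204.2   68.4   -4.4] in final axes [-200.2   79.5   -3.5] rotvec [-0.25 -0.17  3.14] az -84.62 F [-1.1 -0.3 -1.2] open 0.643
[   9.2 -314.6   76.5]
```

View pics/w5.png

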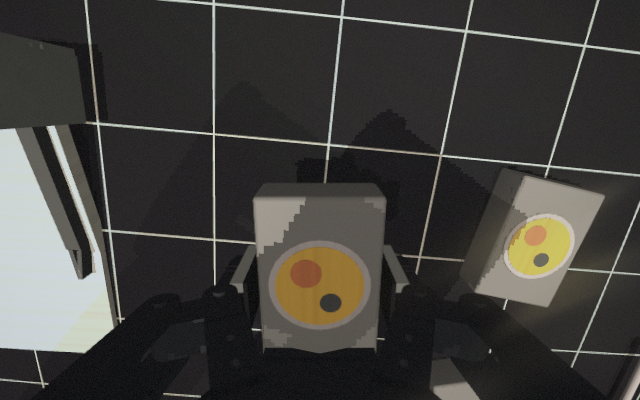

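The cassette is held square at wrist (320,270). I'll carry it to the foot of lane -114.

```bash
python3 -m jog '[{"grip":1,"x":-20,"y":6.4,"z":0,"rx":0,"ry":0,"rz":0},{"grip":1,"x":-32,"y":11,"z":0,"rx":0,"ry":0,"rz":0},{"grip":1,"x":-32,"y":11,"z":0,"rx":0,"ry":0,"rz":0},{"grip":1,"x":-32,"y":11,"z":0,"rx":0,"ry":0,"rz":0},{"grip":1,"x":-32,"y":11,"z":0,"rx":0,"ry":0,"rz":0},{"grip":1,"x":-32,"y":11,"z":0,"rx":0,"ry":0,"rz":0},{"grip":1,"x":-24,"y":7,"z":0,"rx":0,"ry":0,"rz":3.1},{"grip":1,"x":0,"y":0,"z":0,"rx":0,"ry":0,"rz":0}]'
python3 -m jog '[{"grip":1,"x":0,"y":0,"z":0,"rx":0,"ry":0,"rz":0}]'
python3 -c "
from h import *
c=read_camera('wrist');save('w6',c['frame'])
go(S(-71,-114,27.6),-87.76);print(gp())"
```

```text
time: 10.75
eef_pos: [0.5007, -0.0217, 0.2261]
tcp_rot: [0.722, -0.692, -0.003, 0.001]
contact_force: [0.0, 1.1, -2.2]
opening: 0.646
time: 10.83
eef_pos: [0.5028, -0.0242, 0.2273]
tcp_rot: [0.722, -0.692, -0.001, 0.001]
contact_force: [0.2, 0.2, -1.6]
opening: 0.64
t 10.88 shift in present axes [ 0.5 -1.1 45.2] in final axes [ 0.5 -1.  45.2] rotvec [ 0.06 -0.    0.12] az -87.64 F [-0.3  0.4 -0.8] open 0.648
[ -72.2 -113.5   72.8]
```

View pics/w6.png

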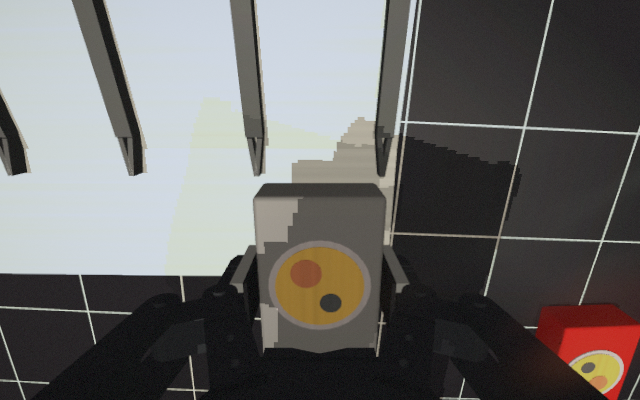

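Cassette at (320,265), with noses at px 255 and 382, so it is centred in the lane. Lowering.

```bash
python3 -m jog '[{"grip":1,"x":0.5,"y":-1,"z":18,"rx":0,"ry":0,"rz":0},{"grip":1,"x":0,"y":0,"z":15,"rx":0,"ry":0,"rz":0},{"grip":1,"x":0,"y":0,"z":7,"rx":0,"ry":0,"rz":0},{"grip":1,"x":0,"y":0,"z":3,"rx":0,"ry":0,"rz":0},{"grip":1,"x":0,"y":0,"z":0,"rx":0,"ry":0,"rz":0}]'
python3 -m jog '[{"grip":1,"x":0,"y":0,"z":1.5,"rx":0,"ry":0,"rz":0},{"grip":1,"x":0,"y":0,"z":0,"rx":0,"ry":0,"rz":0}]'
python3 -c "
from h import *
go(S(-71,-114,27.6),-87.76);print(gp())"
```

```text
time: 11.3
eef_pos: [0.505, -0.0266, 0.1847]
tcp_rot: [0.721, -0.693, -0.001, 0.0]
contact_force: [-0.7, 0.4, -1.1]
opening: 0.646
time: 11.47
eef_pos: [0.5054, -0.0262, 0.1846]
tcp_rot: [0.721, -0.693, 0.001, -0.0]
contact_force: [0.2, 0.2, -1.2]
opening: 0.646
t 11.47 shift in present axes [-0.7  0.8  2. ] in final axes [-0.7  0.8  2. ] rotvec [-0.07 -0.02  0.01] az -87.75 F [ 0.2  0.2 -1.2] open 0.646
[ -70.  -114.7   29.6]
```

```bash
python3 -m jog '[{"grip":1,"x":0,"y":0,"z":2,"rx":0,"ry":0,"rz":0},{"grip":1,"x":0,"y":0,"z":0,"rx":0,"ry":0,"rz":0},{"grip":0,"x":0,"y":0,"z":0,"rx":0,"ry":0,"rz":0},{"grip":0,"x":0,"y":0,"z":0,"rx":0,"ry":0,"rz":0},{"grip":0,"x":0,"y":0,"z":0,"rx":0,"ry":0,"rz":0},{"grip":0,"x":0,"y":0,"z":-20,"rx":0,"ry":0,"rz":0},{"grip":0,"x":0,"y":0,"z":-30,"rx":0,"ry":0,"rz":0},{"grip":0,"x":0,"y":0,"z":0,"rx":0,"ry":0,"rz":0}]'
python3 -m jog '[{"grip":0,"x":0,"y":30,"z":0,"rx":0,"ry":0,"rz":0},{"grip":0.82,"x":0,"y":35,"z":0,"rx":0,"ry":0,"rz":0},{"grip":0.82,"x":0,"y":0,"z":0,"rx":0,"ry":0,"rz":0},{"grip":0.82,"x":0,"y":0,"z":0,"rx":0,"ry":0,"rz":0},{"grip":0.82,"x":0,"y":0,"z":0,"rx":0,"ry":0,"rz":0},{"grip":0.82,"x":0,"y":0,"z":0,"rx":0,"ry":0,"rz":0}]'
python3 -c "
from h import *
c=read_camera('wrist');save('w7',c['frame'])
for lane in [-114]:
  for q in [(-113,lane-28,32),(-113,lane+28,32),(-29,lane-28,32),(-29,lane+28,32)]: print(proj(c,S(*q)).round())
go(S(-135,-114,10),-87.76,ahead=173);print(gp(173),get_state()['qpos'].round(2))"
```

```text
time: 12.13
eef_pos: [0.5071, -0.0263, 0.2372]
tcp_rot: [0.721, -0.693, 0.004, -0.002]
contact_force: [0.6, 0.3, 1.1]
opening: 1.004
time: 12.63
eef_pos: [0.4411, -0.0287, 0.2328]
tcp_rot: [0.721, -0.693, 0.001, -0.001]
contact_force: [0.6, 0.6, -0.1]
opening: 0.299
[366. 202.]
[270. 202.]
[373.  44.]
[263.  44.]
t 12.68 shift in present axes [-0.7  0.6 49.8] in final axes [-0.6  0.5 49.8] rotvec [-0.11 -0.04  0.03] az -87.73 F [ 0.1 -0.2  0.7] open 0.206
[-134.1 -114.8   59.8] [-0.3  -0.01  2.25  0.    0.89  1.24]
```

View pics/w7.png

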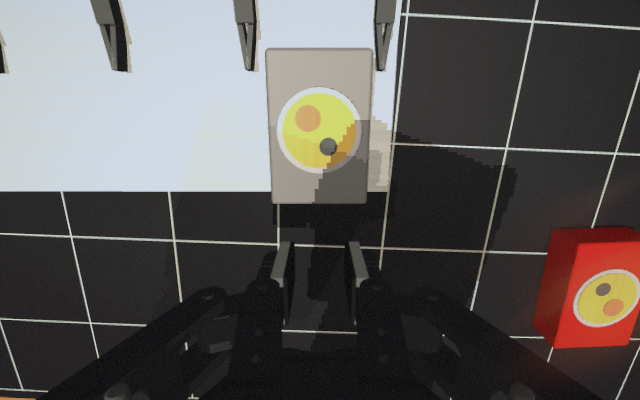

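The cassette is set down straight: its lower corners are at (272,203) and (367,203), within 2 px of plan. I'll lower the fingertips behind it and push along the apron.

```bash
python3 -m jog '[{"grip":0.82,"x":-0.6,"y":1,"z":20,"rx":0,"ry":0,"rz":0},{"grip":0.82,"x":0,"y":0,"z":18,"rx":0,"ry":0,"rz":0},{"grip":0.82,"x":0,"y":0,"z":11,"rx":0,"ry":0,"rz":0},{"grip":0.82,"x":0,"y":0,"z":0,"rx":0,"ry":0,"rz":0},{"grip":0.82,"x":0,"y":-5,"z":0,"rx":0,"ry":0,"rz":0},{"grip":0.82,"x":0,"y":-5,"z":0,"rx":0,"ry":0,"rz":0}]'
python3 -m jog '[{"grip":0.82,"x":0,"y":-6,"z":0,"rx":0,"ry":0,"rz":0},{"grip":0.82,"x":0,"y":-6,"z":0,"rx":0,"ry":0,"rz":0},{"grip":0.82,"x":0,"y":-6,"z":0,"rx":0,"ry":0,"rz":0},{"grip":0.82,"x":0,"y":-6,"z":0,"rx":0,"ry":0,"rz":0},{"grip":0.82,"x":0,"y":-6,"z":0,"rx":0,"ry":0,"rz":0},{"grip":0.82,"x":0,"y":-6,"z":0,"rx":0,"ry":0,"rz":0}]'
python3 -c "
from h import *
c=read_camera('wrist');save('w8',c['frame'])
go(S(-80,-114,10),-87.76,ahead=173);print(gp(173))"
```

```text
time: 13.18
eef_pos: [0.4502, -0.0277, 0.1838]
tcp_rot: [0.721, -0.693, 0.001, -0.0]
contact_force: [-1.5, -0.6, 0.4]
opening: 0.179
time: 13.68
eef_pos: [0.4856, -0.026, 0.1832]
tcp_rot: [0.721, -0.693, -0.0, 0.0]
contact_force: [-1.7, -0.2, 0.9]
opening: 0.183
t 13.73 shift in present axes [ 0.1 -9.   0.5] in final axes [ 0.1 -9.   0.5] rotvec [-0.13 -0.03  0.03] az -87.73 F [-0.4 -0.3 -0.3] open 0.18
[ -88.6 -114.    10.5]
```

View pics/w8.png

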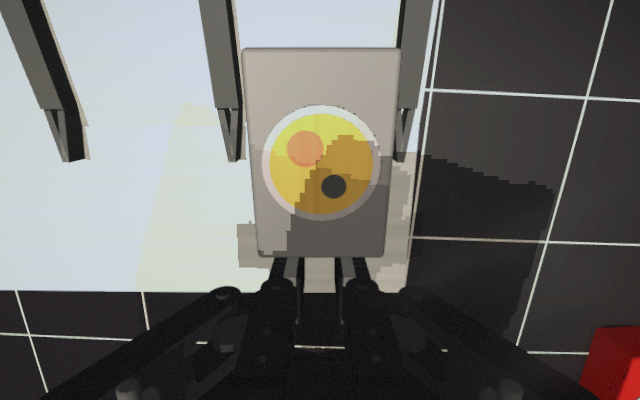

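```bash
python3 -m jog '[{"grip":0.82,"x":0,"y":-2.5,"z":0.5,"rx":1.5,"ry":0,"rz":0},{"grip":0.82,"x":0,"y":-2.5,"z":0.5,"rx":1.5,"ry":0,"rz":0},{"grip":0.82,"x":0,"y":-2.5,"z":0.6,"rx":1.5,"ry":0,"rz":0},{"grip":0.82,"x":0,"y":-2.5,"z":0.6,"rx":1.5,"ry":0,"rz":0},{"grip":0.82,"x":0,"y":-2.5,"z":0.6,"rx":1.5,"ry":0,"rz":0},{"grip":0.82,"x":0,"y":-2.5,"z":0.6,"rx":1.5,"ry":0,"rz":0},{"grip":0.82,"x":0,"y":-2.5,"z":0.6,"rx":1.5,"ry":0,"rz":0},{"grip":0.82,"x":0,"y":-2.5,"z":0.6,"rx":1.5,"ry":0,"rz":0}]'
python3 -c "
from h import *
c=read_camera('wrist');save('w9',c['frame'])
go(S(7,-114,14.3+4-1.9),-87.76,12,ahead=173);print(gp(173))"
```

```text
time: 14.4
eef_pos: [0.5054, -0.0252, 0.18]
tcp_rot: [0.717, -0.689, 0.073, -0.076]
contact_force: [-0.1, 0.3, -0.1]
opening: 0.18
t 14.45 shift in present axes [  0.3 -41.1   3.3] in final axes [  0.3 -41.1   3.2] rotvec [-0.17 -0.01  0.02] az -87.74 F [-0.2 -1.5  0.4] open 0.179
[ -33.4 -113.7   11.1]
```

View pics/w9.png

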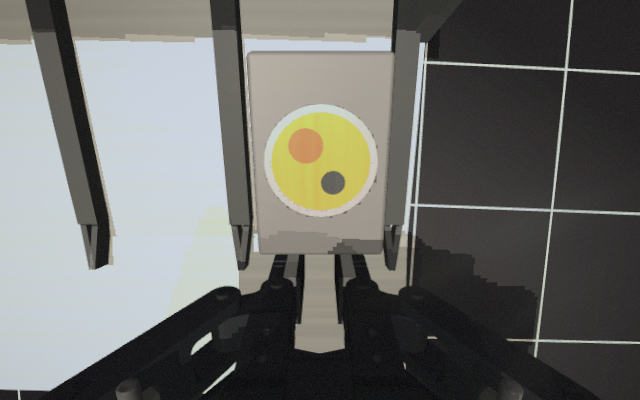

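```bash
python3 -m jog '[{"grip":0.82,"x":0,"y":-6,"z":0.5,"rx":0,"ry":0,"rz":0},{"grip":0.82,"x":0,"y":-6,"z":0.5,"rx":0,"ry":0,"rz":0},{"grip":0.82,"x":0,"y":-6,"z":0.5,"rx":0,"ry":0,"rz":0},{"grip":0.82,"x":0,"y":-6,"z":0.5,"rx":0,"ry":0,"rz":0},{"grip":0.82,"x":0,"y":-6,"z":0.5,"rx":0,"ry":0,"rz":0},{"grip":0.82,"x":0,"y":-3,"z":0,"rx":0,"ry":0,"rz":0},{"grip":0.82,"x":0,"y":0,"z":0,"rx":0,"ry":0,"rz":0}]'
python3 -m jog '[{"grip":0.82,"x":0,"y":-2,"z":0,"rx":0,"ry":0,"rz":0},{"grip":0.82,"x":0,"y":-2,"z":0,"rx":0,"ry":0,"rz":0},{"grip":0.82,"x":0,"y":0,"z":0,"rx":0,"ry":0,"rz":0}]'
python3 -c "
from h import *
go(S(7,-114,14.3+4-1.9),-87.76,12,ahead=173);print(gp(173))"
```

```text
time: 15.03
eef_pos: [0.5392, -0.024, 0.1852]
tcp_rot: [0.717, -0.689, 0.073, -0.076]
contact_force: [-0.9, -0.1, 0.5]
opening: 0.178
time: 15.28
eef_pos: [0.5421, -0.0238, 0.1855]
tcp_rot: [0.717, -0.689, 0.073, -0.075]
contact_force: [0.1, 0.7, 0.5]
opening: 0.179
t 15.28 shift in present axes [ 0.3 -4.4  0.9] in final axes [ 0.3 -4.4  0.9] rotvec [-0.01  0.    0.03] az -87.73 F [0.1 0.7 0.5] open 0.179
[   2.5 -113.7   16.3]
```

```bash
for i in 1; do python3 -m jog '[{"grip":0.82,"x":0,"y":-2,"z":0,"rx":0,"ry":0,"rz":0},{"grip":0.82,"x":0,"y":-1,"z":0,"rx":0,"ry":0,"rz":0},{"grip":0.82,"x":0,"y":0,"z":0,"rx":0,"ry":0,"rz":0}]'; done
python3 -m jog '[{"grip":0.82,"x":0,"y":-2,"z":0,"rx":0,"ry":0,"rz":0},{"grip":0.82,"x":0,"y":0,"z":0,"rx":0,"ry":0,"rz":0}]'
python3 -c "
from h import *
print(gp(173));c=read_camera('wrist');save('w10',c['frame'])"
```

```text
time: 15.53
eef_pos: [0.5438, -0.0236, 0.1855]
tcp_rot: [0.717, -0.689, 0.07, -0.074]
contact_force: [-6.2, 0.3, 3.5]
opening: 0.181
time: 15.7
eef_pos: [0.5447, -0.0235, 0.1852]
tcp_rot: [0.718, -0.689, 0.068, -0.072]
contact_force: [-10.5, -2.1, 5.3]
opening: 0.182
[   3.5 -113.1   15.6]
```

View pics/w10.png

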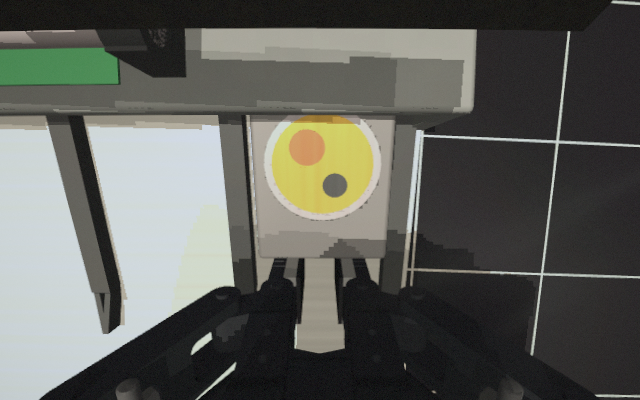

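Contact built up to 11 N at the stop and the cassette looks square. I'll back off, rise, and check it against the home prediction.

```bash
python3 -m jog '[{"grip":0.82,"x":0,"y":6,"z":0,"rx":0,"ry":0,"rz":0},{"grip":0.82,"x":0,"y":15,"z":0,"rx":0,"ry":0,"rz":0},{"grip":0.82,"x":0,"y":15,"z":-20,"rx":0,"ry":0,"rz":0},{"grip":0.5,"x":0,"y":0,"z":-30,"rx":-4,"ry":0,"rz":0},{"grip":0.5,"x":0,"y":0,"z":-40,"rx":-4,"ry":0,"rz":0},{"grip":0,"x":0,"y":0,"z":-40,"rx":-4,"ry":0,"rz":0},{"grip":0,"x":0,"y":0,"z":0,"rx":0,"ry":0,"rz":0},{"grip":0,"x":0,"y":0,"z":0,"rx":0,"ry":0,"rz":0}]'
cat >> h.py <<'E'
def home(c,lane):
    s,k=np.sin(np.radians(12)),np.cos(np.radians(12))
    for u,v,w in [(-42,28,26),(-42,-28,26),(-42,28,0),(-42,-28,0)]:
        print((u,v,w),proj(c,S(59+u*k-w*s,lane+v,23+u*s+w*k)).round(1))
E
python3 -c "
from h import *
c=read_camera('wrist');save('w11',c['frame']);home(c,-114)
c=read_camera('top');print(*find(c),sep='\n')
go([.592,-.2226,.2]);print(gp())"
```

```text
time: 16.42
eef_pos: [0.4941, -0.026, 0.3112]
tcp_rot: [0.721, -0.693, 0.004, -0.003]
contact_force: [-0.6, 0.1, -0.9]
opening: 0.879
(-42, 28, 26) [280.9  82.5]
(-42, -28, 26) [356.4  82.6]
(-42, 28, 0) [284.3  77.9]
(-42, -28, 0) [352.9  78. ]
(array([ 0.4425, -0.3603]), np.float64(13.6), [414.0, 224.0])
(array([0.6141, 0.603 ]), np.float64(-60.5), [125.0, 189.0])
(array([ 0.5971, -0.3659]), np.float64(-6.3), [411.0, 178.0])
t 16.52 shift in present axes [200.7 -91.5 -47.9] in final axes [200.7 -91.5 -48. ] rotvec [-0.05  0.01 -0.  ] az -87.73 F [-0.1  0.5  0.6] open 0.998
[ -82.8 -113.6  152. ]
```

View pics/w11.png

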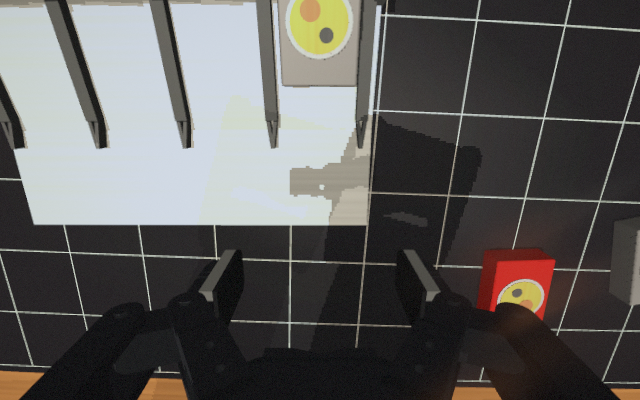

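```bash
python3 -c "
from h import *
c=read_camera('wrist');g=cv2.cvtColor(c['frame'],cv2.COLOR_RGB2GRAY)
for q in [(-111,0,6),(-111,-114,6),(-37,-76,15),(-37,0,15),(-37,-76,6)]: print(q,proj(c,S(*q)).round(1))
print(g[215:235,265]);print(g[78:94,320]);print(g[115:130,273], g[140:156,186])
"
```

```text
(-111, 0, 6) [199.5 219.5]
(-111, -114, 6) [319.8 219.7]
(-37, -76, 15) [275.1 141.6]
(-37, 0, 15) [185.7 141.8]
(-37, -76, 6) [276.5 140.5]
[215 215 214 215 215 215 214 198  45  45  46  43  45  46  44  45  42  41
  43  44]
[150 123 131 211 215 216 215 216 216 216 215 214 214 215 215 215]
[ 94 128 128 128 128 129 120 117  93  93  92 102 102 103 104] [ 29  29  26  29 142 215 216 215 215 215 216 216 215 216 215 216]
```

The front edge reads row 222.5 against 219.5 predicted. That is the same 2–3 px offset as the cassette edge, so the cassette is home. Next is the cassette at top (411,178).

```bash
python3 -c "
from h import *
c=read_camera('wrist');home(c,-114)
go([.5971,-.3659,.14],-96.3);go([.4425,-.3603,.14],-76.4)"
```

```text
(-42, 28, 26) [281.5  75. ]
(-42, -28, 26) [359.5  75.1]
(-42, 28, 0) [285.1  70.6]
(-42, -28, 0) [355.7  70.7]
t 16.62 shift in present axes [344.2 -91.3  10. ] in final axes [ 326.8 -141.5   10.6] rotvec [0.15 0.05 8.56] az -87.74 F [-0.8  1.  -0.4] open 1.001
t 16.62 shift in present axes [332.5  62.9  10.4] in final axes [313.6 127.1  10.6] rotvec [  0.14   0.07 -11.34] az -87.74 F [-0.8  1.  -0.4] open 1.001
```

```bash
python3 -m jog '[{"grip":0,"x":38.2,"y":-10.1,"z":0,"rx":0,"ry":0,"rz":0},{"grip":0,"x":38.2,"y":-10.1,"z":0,"rx":0,"ry":0,"rz":0},{"grip":0,"x":38.2,"y":-10.1,"z":0,"rx":0,"ry":0,"rz":0},{"grip":0,"x":38.2,"y":-10.1,"z":0,"rx":0,"ry":0,"rz":0},{"grip":0,"x":38.2,"y":-10.1,"z":0,"rx":0,"ry":0,"rz":0},{"grip":0,"x":38.2,"y":-10.1,"z":0,"rx":0,"ry":0,"rz":0},{"grip":0,"x":38.2,"y":-10.1,"z":0,"rx":0,"ry":0,"rz":0},{"grip":0,"x":38.2,"y":-10.1,"z":0,"rx":0,"ry":0,"rz":0}]'
python3 -m jog '[{"grip":0,"x":38.2,"y":-10.1,"z":0,"rx":0,"ry":0,"rz":0},{"grip":0,"x":0,"y":0,"z":5,"rx":0,"ry":0,"rz":4.3},{"grip":0,"x":0,"y":0,"z":5,"rx":0,"ry":0,"rz":4.3},{"grip":0,"x":0,"y":0,"z":0,"rx":0,"ry":0,"rz":0},{"grip":0,"x":0,"y":0,"z":0,"rx":0,"ry":0,"rz":0}]'
python3 -c "
from h import *
c=read_camera('top');print(*find(c),sep='\n');save('t4',c['frame'],(200,130,520,260),2.4)
c=read_camera('wrist');print(*find(c),sep='\n');save('w12',c['frame'])
go([.5971,-.3659,.020],-96.3)"
```

```text
time: 17.28
eef_pos: [0.5856, -0.3297, 0.3046]
tcp_rot: [0.721, -0.693, -0.002, 0.0]
contact_force: [0.8, 0.9, 0.4]
opening: 0.999
time: 17.7
eef_pos: [0.5969, -0.3655, 0.2946]
tcp_rot: [-0.668, 0.745, 0.002, -0.0]
contact_force: [-0.6, -0.5, 0.2]
opening: 0.997

(array([ 0.4699, -0.6104]), np.float64(-85.4), [596.0, 302.0])
(array([ 0.597 , -0.3624]), np.float64(-11.6), [317.0, 198.0])
t 17.8 shift in present axes [  0.9  -0.  121.5] in final axes [8.000e-01 1.000e-01 1.215e+02] rotvec [0.07 0.05 0.08] az -96.22 F [-0.4  0.3  0.2] open 1.003
```

View pics/w12.png

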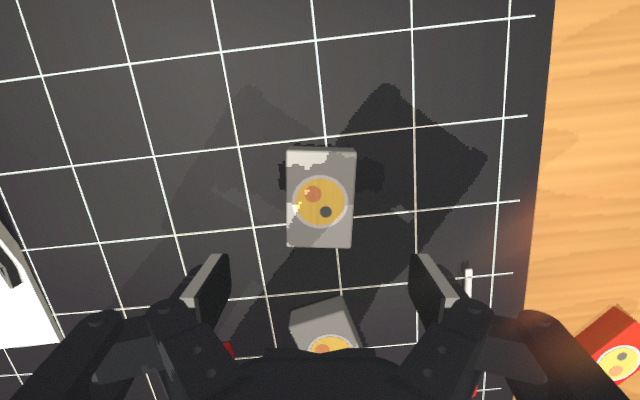

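View pics/t4.png

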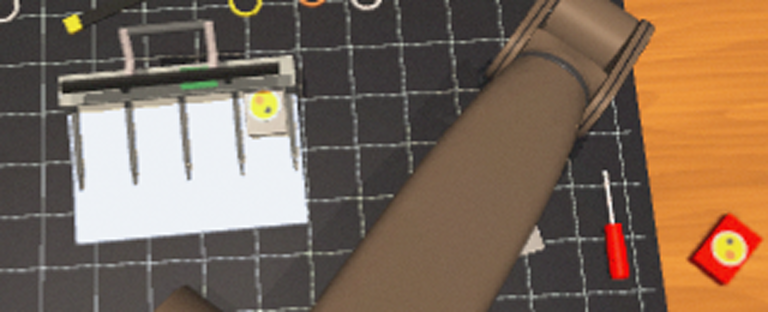

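Centred at (320,200), so grip and lift.

```bash
python3 -m jog '[{"grip":0,"x":0.8,"y":0,"z":30,"rx":0,"ry":0,"rz":0},{"grip":0,"x":0,"y":0,"z":30,"rx":0,"ry":0,"rz":0},{"grip":0,"x":0,"y":0,"z":30,"rx":0,"ry":0,"rz":0},{"grip":0,"x":0,"y":0,"z":20,"rx":0,"ry":0,"rz":0},{"grip":0,"x":0,"y":0,"z":10,"rx":0,"ry":0,"rz":0},{"grip":0,"x":0,"y":0,"z":0,"rx":0,"ry":0,"rz":0}]' 40
python3 -m jog '[{"grip":1,"x":0,"y":0,"z":0,"rx":0,"ry":0,"rz":0},{"grip":1,"x":0,"y":0,"z":0,"rx":0,"ry":0,"rz":0},{"grip":1,"x":0,"y":0,"z":0,"rx":0,"ry":0,"rz":0},{"grip":1,"x":0,"y":0,"z":0,"rx":0,"ry":0,"rz":0},{"grip":1,"x":0,"y":0,"z":0,"rx":0,"ry":0,"rz":0}]'
python3 -m jog '[{"grip":1,"x":0,"y":0,"z":-15,"rx":0,"ry":0,"rz":0},{"grip":1,"x":0,"y":0,"z":-25,"rx":0,"ry":0,"rz":0},{"grip":1,"x":0,"y":0,"z":-15,"rx":0,"ry":0,"rz":0},{"grip":1,"x":0,"y":0,"z":0,"rx":0,"ry":0,"rz":0}]'
python3 -c "
from h import *
go(S(-71,-38,80),-87.76);print(gp())"
```

```text
time: 18.3
eef_pos: [0.5964, -0.3652, 0.1744]
tcp_rot: [-0.667, 0.745, 0.003, -0.0]
contact_force: [-0.3, -0.2, -1.0]
opening: 1.002
time: 18.72
eef_pos: [0.5982, -0.3672, 0.1806]
tcp_rot: [-0.667, 0.745, -0.003, 0.001]
contact_force: [0.8, -0.5, 5.5]
opening: 0.644
time: 19.05
eef_pos: [0.5985, -0.3674, 0.2381]
tcp_rot: [-0.667, 0.745, -0.004, 0.001]
contact_force: [1.2, -1.0, -0.0]
opening: 0.642
t 19.05 shift in present axes [-404.6  142.3    0. ] in final axes [-421.3   80.4    3.1] rotvec [-0.39 -0.31 -8.56] az -96.33 F [ 1.2 -1.  -0. ] open 0.642
[  10.4 -460.2   83.1]
```

```bash
python3 -m jog '[{"grip":1,"x":-20,"y":7,"z":0,"rx":0,"ry":0,"rz":0},{"grip":1,"x":-35,"y":12.3,"z":0,"rx":0,"ry":0,"rz":0},{"grip":1,"x":-36,"y":12.7,"z":0,"rx":0,"ry":0,"rz":0},{"grip":1,"x":-36,"y":12.7,"z":0,"rx":0,"ry":0,"rz":0},{"grip":1,"x":-36,"y":12.7,"z":0,"rx":0,"ry":0,"rz":0},{"grip":1,"x":-36,"y":12.7,"z":0,"rx":0,"ry":0,"rz":0},{"grip":1,"x":-36,"y":12.7,"z":0,"rx":0,"ry":0,"rz":0},{"grip":1,"x":-36,"y":12.7,"z":0,"rx":0,"ry":0,"rz":0}]'
python3 -m jog '[{"grip":1,"x":-36,"y":12.7,"z":0,"rx":0,"ry":0,"rz":0},{"grip":1,"x":-36,"y":12.7,"z":0,"rx":0,"ry":0,"rz":0},{"grip":1,"x":-36,"y":12.7,"z":0,"rx":0,"ry":0,"rz":0},{"grip":1,"x":-20,"y":7,"z":0,"rx":0,"ry":0,"rz":0},{"grip":1,"x":-5.6,"y":2,"z":0,"rx":0,"ry":0,"rz":-4.3},{"grip":1,"x":0,"y":0,"z":0,"rx":0,"ry":0,"rz":-4.2},{"grip":1,"x":0,"y":0,"z":0,"rx":0,"ry":0,"rz":0},{"grip":1,"x":0,"y":0,"z":0,"rx":0,"ry":0,"rz":0}]'
python3 -c "
from h import *
c=read_camera('wrist');save('w13',c['frame'])
c=read_camera('top');print(*find(c),sep='\n')
go(S(-71,-38,31.6),-87.76);print(gp())"
```

```text
time: 19.72
eef_pos: [0.531, -0.0849, 0.2319]
tcp_rot: [-0.667, 0.745, 0.0, -0.0]
contact_force: [-0.3, 0.5, -1.3]
opening: 0.643
time: 20.38
eef_pos: [0.4999, 0.0515, 0.2322]
tcp_rot: [0.72, -0.694, -0.0, 0.0]
contact_force: [0.2, 0.3, -1.3]
opening: 0.643
(array([ 0.4424, -0.3599]), np.float64(14.2), [414.0, 224.0])
t 20.48 shift in present axes [ 0.8 -1.5 45.7] in final axes [ 0.8 -1.5 45.7] rotvec [ 0.02 -0.   -0.19] az -87.95 F [ 0.   0.  -1.2] open 0.643
[-72.5 -37.2  77.3]
```

View pics/w13.png

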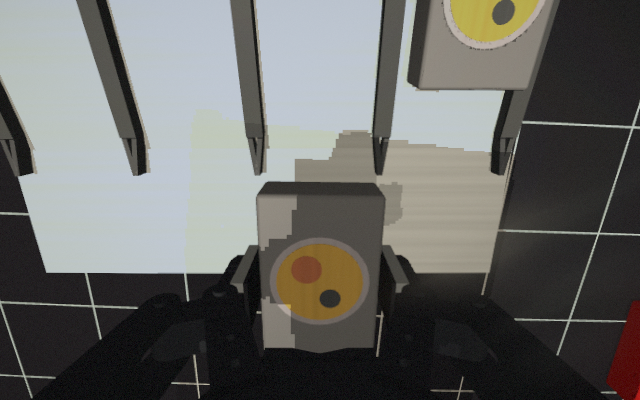

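Held square and centred in the lane (noses at px 257 and 381). Lowering, releasing and repositioning behind it.

```bash
python3 -m jog '[{"grip":1,"x":0.8,"y":-1.5,"z":18,"rx":0,"ry":0,"rz":0},{"grip":1,"x":0,"y":0,"z":15,"rx":0,"ry":0,"rz":0},{"grip":1,"x":0,"y":0,"z":8,"rx":0,"ry":0,"rz":0},{"grip":1,"x":0,"y":0,"z":4,"rx":0,"ry":0,"rz":0},{"grip":1,"x":0,"y":0,"z":0,"rx":0,"ry":0,"rz":0}]'
python3 -m jog '[{"grip":1,"x":0,"y":0,"z":2,"rx":0,"ry":0,"rz":0},{"grip":1,"x":0,"y":0,"z":0,"rx":0,"ry":0,"rz":0}]'
python3 -c "
from h import *
go(S(-71,-38,31.6),-87.76);print(gp())"
```

```text
time: 20.9
eef_pos: [0.5018, 0.0503, 0.1874]
tcp_rot: [0.72, -0.694, -0.0, 0.0]
contact_force: [-0.1, 0.1, -1.7]
opening: 0.642
time: 21.07
eef_pos: [0.5023, 0.0504, 0.1865]
tcp_rot: [0.72, -0.694, 0.001, -0.0]
contact_force: [-1.2, -0.2, 3.8]
opening: 0.644
t 21.07 shift in present axes [ 0.   0.7 -0.1] in final axes [ 0.   0.7 -0.1] rotvec [-0.08 -0.02 -0.11] az -87.87 F [-1.2 -0.2  3.8] open 0.644
[-70.1 -38.   31.5]
```

```bash
python3 -m jog '[{"grip":0,"x":0,"y":0,"z":0,"rx":0,"ry":0,"rz":0},{"grip":0,"x":0,"y":0,"z":0,"rx":0,"ry":0,"rz":0},{"grip":0,"x":0,"y":0,"z":0,"rx":0,"ry":0,"rz":0},{"grip":0,"x":0,"y":0,"z":-20,"rx":0,"ry":0,"rz":0},{"grip":0,"x":0,"y":0,"z":-30,"rx":0,"ry":0,"rz":0},{"grip":0,"x":0,"y":32,"z":0,"rx":0,"ry":0,"rz":0},{"grip":0.82,"x":0,"y":33,"z":0,"rx":0,"ry":0,"rz":0},{"grip":0.82,"x":0,"y":0,"z":0,"rx":0,"ry":0,"rz":0}]'
python3 -m jog '[{"grip":0.82,"x":0,"y":0,"z":0,"rx":0,"ry":0,"rz":0},{"grip":0.82,"x":0,"y":0,"z":0,"rx":0,"ry":0,"rz":0},{"grip":0.82,"x":0,"y":0,"z":0,"rx":0,"ry":0,"rz":0}]'
python3 -c "
from h import *
c=read_camera('wrist');save('w14',c['frame'])
go(S(-135,-38,10),-87.76,ahead=173);print(gp(173))"
```

```text
time: 21.73
eef_pos: [0.4311, 0.0489, 0.233]
tcp_rot: [0.72, -0.693, -0.003, 0.003]
contact_force: [-1.3, 1.2, -1.2]
opening: 0.745
time: 21.98
eef_pos: [0.4379, 0.0481, 0.2362]
tcp_rot: [0.72, -0.694, 0.001, -0.001]
contact_force: [0.7, -1.0, -0.3]
opening: 0.3
t 22.03 shift in present axes [ 0.2  0.4 53.1] in final axes [ 0.2  0.3 53.1] rotvec [-0.11 -0.02 -0.07] az -87.83 F [-0.3  0.4  0.8] open 0.204
[-134.3  -37.9   63.1]
```

View pics/w14.png

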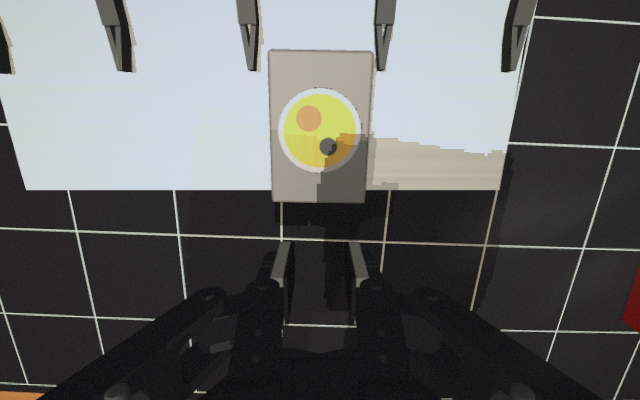

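The cassette is flat and square at (320,125). I'll repeat the push sequence.

```bash
python3 -m jog '[{"grip":0.82,"x":0.2,"y":1,"z":22,"rx":0,"ry":0,"rz":0},{"grip":0.82,"x":0,"y":0,"z":20,"rx":0,"ry":0,"rz":0},{"grip":0.82,"x":0,"y":0,"z":11,"rx":0,"ry":0,"rz":0},{"grip":0.82,"x":0,"y":0,"z":0,"rx":0,"ry":0,"rz":0},{"grip":0.82,"x":0,"y":-5,"z":0,"rx":0,"ry":0,"rz":0},{"grip":0.82,"x":0,"y":-5,"z":0,"rx":0,"ry":0,"rz":0}]'
python3 -m jog '[{"grip":0.82,"x":0,"y":-6,"z":0,"rx":0,"ry":0,"rz":0},{"grip":0.82,"x":0,"y":-6,"z":0,"rx":0,"ry":0,"rz":0},{"grip":0.82,"x":0,"y":-6,"z":0,"rx":0,"ry":0,"rz":0},{"grip":0.82,"x":0,"y":-6,"z":0,"rx":0,"ry":0,"rz":0},{"grip":0.82,"x":0,"y":-6,"z":0,"rx":0,"ry":0,"rz":0},{"grip":0.82,"x":0,"y":-6,"z":0,"rx":0,"ry":0,"rz":0}]'
python3 -m jog '[{"grip":0.82,"x":0,"y":-2.5,"z":0.5,"rx":1.5,"ry":0,"rz":0},{"grip":0.82,"x":0,"y":-2.5,"z":0.5,"rx":1.5,"ry":0,"rz":0},{"grip":0.82,"x":0,"y":-2.5,"z":0.6,"rx":1.5,"ry":0,"rz":0},{"grip":0.82,"x":0,"y":-2.5,"z":0.6,"rx":1.5,"ry":0,"rz":0},{"grip":0.82,"x":0,"y":-2.5,"z":0.6,"rx":1.5,"ry":0,"rz":0},{"grip":0.82,"x":0,"y":-2.5,"z":0.6,"rx":1.5,"ry":0,"rz":0},{"grip":0.82,"x":0,"y":-2.5,"z":0.6,"rx":1.5,"ry":0,"rz":0},{"grip":0.82,"x":0,"y":-2.5,"z":0.6,"rx":1.5,"ry":0,"rz":0}]'
python3 -c "
from h import *
c=read_camera('wrist');save('w15',c['frame'])
go(S(7,-38,14.3+4-1.9),-87.76,12,ahead=173);print(gp(173))"
```

```text
time: 22.53
eef_pos: [0.447, 0.0483, 0.1832]
tcp_rot: [0.72, -0.694, 0.001, -0.0]
contact_force: [0.6, 0.6, -0.2]
opening: 0.181
time: 23.03
eef_pos: [0.4823, 0.0497, 0.1827]
tcp_rot: [0.72, -0.694, -0.0, 0.0]
contact_force: [-1.8, 0.8, 1.2]
opening: 0.183
time: 23.7
eef_pos: [0.5024, 0.0505, 0.1795]
tcp_rot: [0.716, -0.69, 0.073, -0.076]
contact_force: [-0.6, -0.2, -0.8]
opening: 0.184
t 23.75 shift in present axes [ -0.  -41.2   2.9] in final axes [  0.  -41.2   2.7] rotvec [-0.2  -0.03 -0.08] az -87.84 F [-0.5  0.3  0.8] open 0.178
[-33.3 -38.   10.6]
```

View pics/w15.png

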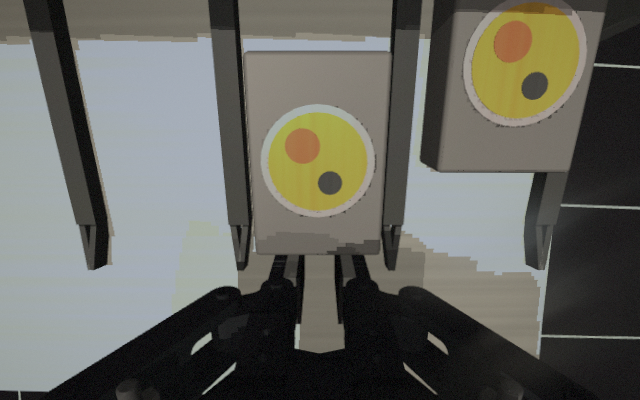

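```bash
python3 -m jog '[{"grip":0.82,"x":0,"y":-6,"z":0.5,"rx":0,"ry":0,"rz":0},{"grip":0.82,"x":0,"y":-6,"z":0.5,"rx":0,"ry":0,"rz":0},{"grip":0.82,"x":0,"y":-6,"z":0.5,"rx":0,"ry":0,"rz":0},{"grip":0.82,"x":0,"y":-6,"z":0.5,"rx":0,"ry":0,"rz":0},{"grip":0.82,"x":0,"y":-6,"z":0.5,"rx":0,"ry":0,"rz":0},{"grip":0.82,"x":0,"y":-3,"z":0,"rx":0,"ry":0,"rz":0},{"grip":0.82,"x":0,"y":-2,"z":0,"rx":0,"ry":0,"rz":0},{"grip":0.82,"x":0,"y":0,"z":0,"rx":0,"ry":0,"rz":0}]'
python3 -m jog '[{"grip":0.82,"x":0,"y":-2,"z":0,"rx":0,"ry":0,"rz":0},{"grip":0.82,"x":0,"y":-2,"z":0,"rx":0,"ry":0,"rz":0},{"grip":0.82,"x":0,"y":0,"z":0,"rx":0,"ry":0,"rz":0}]'
python3 -m jog '[{"grip":0.82,"x":0,"y":-2,"z":0,"rx":0,"ry":0,"rz":0},{"grip":0.82,"x":0,"y":-1,"z":0,"rx":0,"ry":0,"rz":0},{"grip":0.82,"x":0,"y":0,"z":0,"rx":0,"ry":0,"rz":0}]'
python3 -c "
from h import *
print(gp(173));c=read_camera('wrist');save('w16',c['frame'])"
```

```text
time: 24.42
eef_pos: [0.5374, 0.0518, 0.1848]
tcp_rot: [0.716, -0.69, 0.073, -0.076]
contact_force: [0.5, 0.4, 0.0]
opening: 0.182
time: 24.67
eef_pos: [0.5404, 0.052, 0.1852]
tcp_rot: [0.716, -0.69, 0.072, -0.075]
contact_force: [-2.9, 0.4, 1.7]
opening: 0.183
time: 24.92
eef_pos: [0.5417, 0.0521, 0.1848]
tcp_rot: [0.717, -0.69, 0.069, -0.072]
contact_force: [-9.7, -1.1, 2.9]
opening: 0.177
[  3.6 -37.7  15.3]
```

View pics/w16.png

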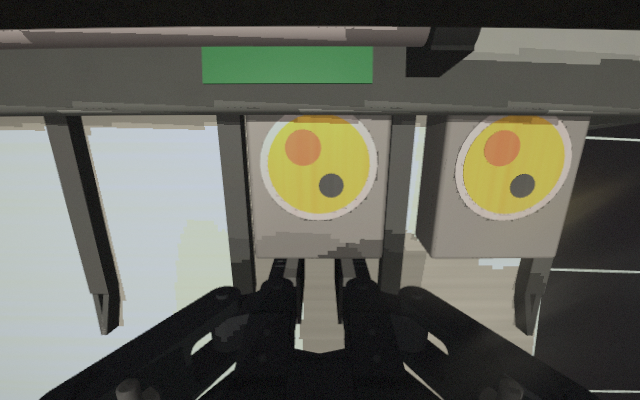

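Both lower edges sit level at row 258, and both stopped at axis 3.5–3.6 mm with about 10 N, so both are home. Backing off to fetch the third.

```bash
python3 -m jog '[{"grip":0.82,"x":0,"y":6,"z":0,"rx":0,"ry":0,"rz":0},{"grip":0.82,"x":0,"y":15,"z":0,"rx":0,"ry":0,"rz":0},{"grip":0.82,"x":0,"y":15,"z":-20,"rx":0,"ry":0,"rz":0},{"grip":0.5,"x":0,"y":0,"z":-30,"rx":-4,"ry":0,"rz":0},{"grip":0.5,"x":0,"y":0,"z":-40,"rx":-4,"ry":0,"rz":0},{"grip":0,"x":0,"y":0,"z":-40,"rx":-4,"ry":0,"rz":0},{"grip":0,"x":0,"y":0,"z":0,"rx":0,"ry":0,"rz":0},{"grip":0,"x":0,"y":0,"z":0,"rx":0,"ry":0,"rz":0}]'
python3 -c "
from h import *
c=read_camera('top');print(*find(c),sep='\n')
go([.4425,-.3603,.14],-76.4);print(gp())"
```

```text
time: 25.63
eef_pos: [0.491, 0.0499, 0.3108]
tcp_rot: [0.72, -0.694, 0.004, -0.003]
contact_force: [-0.8, -0.0, -0.4]
opening: 0.879
(array([ 0.4425, -0.3603]), np.float64(13.6), [414.0, 224.0])
(array([0.6025, 0.5962]), np.float64(86.9), [126.0, 192.0])
t 25.68 shift in present axes [408.2  63.1  13.2] in final axes [387.6 142.7  13.3] rotvec [ -0.29  -0.06 -11.43] az -87.83 F [-0.1  0.4 -0.9] open 0.954
[-81.8 -38.  153.3]
```

```bash
python3 -m jog '[{"grip":0,"x":37.1,"y":5.7,"z":0,"rx":0,"ry":0,"rz":0},{"grip":0,"x":37.1,"y":5.7,"z":0,"rx":0,"ry":0,"rz":0},{"grip":0,"x":37.1,"y":5.7,"z":0,"rx":0,"ry":0,"rz":0},{"grip":0,"x":37.1,"y":5.7,"z":0,"rx":0,"ry":0,"rz":0},{"grip":0,"x":37.1,"y":5.7,"z":0,"rx":0,"ry":0,"rz":0},{"grip":0,"x":37.1,"y":5.7,"z":0,"rx":0,"ry":0,"rz":0},{"grip":0,"x":37.1,"y":5.7,"z":0,"rx":0,"ry":0,"rz":0},{"grip":0,"x":37.1,"y":5.7,"z":0,"rx":0,"ry":0,"rz":0}]'
python3 -m jog '[{"grip":0,"x":37.1,"y":5.7,"z":0,"rx":0,"ry":0,"rz":0},{"grip":0,"x":37.1,"y":5.7,"z":0,"rx":0,"ry":0,"rz":0},{"grip":0,"x":37.1,"y":5.7,"z":0,"rx":0,"ry":0,"rz":0},{"grip":0,"x":0,"y":0,"z":6,"rx":0,"ry":0,"rz":-5.7},{"grip":0,"x":0,"y":0,"z":6,"rx":0,"ry":0,"rz":-5.7},{"grip":0,"x":0,"y":0,"z":0,"rx":0,"ry":0,"rz":0},{"grip":0,"x":0,"y":0,"z":0,"rx":0,"ry":0,"rz":0}]'
python3 -c "
from h import *
c=read_camera('wrist');print(*find(c),sep='\n');save('w17',c['frame'])
go([.4425,-.3603,.020],-76.4)"
```

```text
time: 26.35
eef_pos: [0.4542, -0.2498, 0.3046]
tcp_rot: [0.72, -0.694, -0.001, -0.0]
contact_force: [1.0, -0.4, 0.1]
opening: 1.002
time: 26.93
eef_pos: [0.4419, -0.3598, 0.2924]
tcp_rot: [0.785, -0.62, -0.002, -0.0]
contact_force: [0.7, -0.2, -0.2]
opening: 0.999
(array([ 0.345 , -0.6827]), np.float64(32.1), [614.0, 362.0])
(array([ 0.4417, -0.3584]), np.float64(16.4), [319.0, 199.0])
t 26.98 shift in present axes [  0.9  -0.3 118.3] in final axes [  0.7  -0.2 118.3] rotvec [ 0.06  0.13 -0.16] az -76.56 F [0.7 0.4 0.1] open 1.003
```

View pics/w17.png

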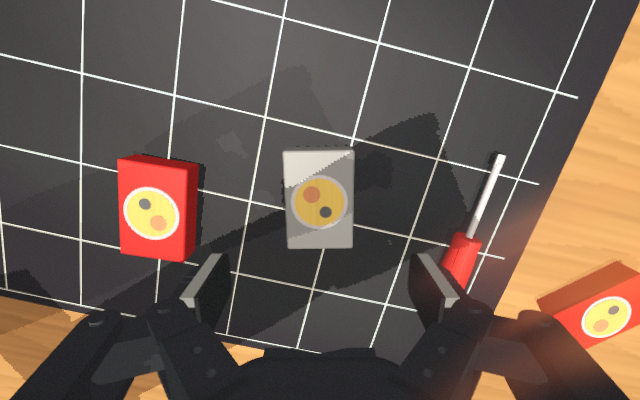

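Centred at (320,200). The red block (edge at 195) and the screwdriver (from 445) clear the fingers' reach of about ±70 px. Gripping.

```bash
python3 -m jog '[{"grip":0,"x":0.8,"y":0,"z":30,"rx":0,"ry":0,"rz":0},{"grip":0,"x":0,"y":0,"z":30,"rx":0,"ry":0,"rz":0},{"grip":0,"x":0,"y":0,"z":30,"rx":0,"ry":0,"rz":0},{"grip":0,"x":0,"y":0,"z":18,"rx":0,"ry":0,"rz":0},{"grip":0,"x":0,"y":0,"z":10,"rx":0,"ry":0,"rz":0},{"grip":0,"x":0,"y":0,"z":0,"rx":0,"ry":0,"rz":0}]' 40
python3 -m jog '[{"grip":1,"x":0,"y":0,"z":0,"rx":0,"ry":0,"rz":0},{"grip":1,"x":0,"y":0,"z":0,"rx":0,"ry":0,"rz":0},{"grip":1,"x":0,"y":0,"z":0,"rx":0,"ry":0,"rz":0},{"grip":1,"x":0,"y":0,"z":0,"rx":0,"ry":0,"rz":0},{"grip":1,"x":0,"y":0,"z":0,"rx":0,"ry":0,"rz":0}]'
python3 -m jog '[{"grip":1,"x":0,"y":0,"z":-15,"rx":0,"ry":0,"rz":0},{"grip":1,"x":0,"y":0,"z":-25,"rx":0,"ry":0,"rz":0},{"grip":1,"x":0,"y":0,"z":-15,"rx":0,"ry":0,"rz":0},{"grip":1,"x":0,"y":0,"z":0,"rx":0,"ry":0,"rz":0}]'
python3 -c "
from h import *
c=read_camera('wrist');save('w18',c['frame'])
go(S(-71,38,80),-87.76);go(S(-71,-300,80),-87.76);print(gp())"
```

```text
time: 27.48
eef_pos: [0.442, -0.3596, 0.1744]
tcp_rot: [0.786, -0.619, -0.002, -0.0]
contact_force: [-0.8, 0.7, -0.2]
opening: 1.003
time: 27.9
eef_pos: [0.4434, -0.3617, 0.1792]
tcp_rot: [0.786, -0.619, 0.002, 0.0]
contact_force: [0.7, -0.0, 6.0]
opening: 0.641
time: 28.23
eef_pos: [0.4436, -0.3621, 0.2359]
tcp_rot: [0.786, -0.619, 0.004, 0.001]
contact_force: [1.5, -0.9, -1.3]
opening: 0.647
t 28.28 shift in present axes [-461.1 -168.5   -2.6] in final axes [-485.2  -74.6   -1.1] rotvec [-0.14 -0.23 11.33] az -76.43 F [-0.6 -0.2 -1.3] open 0.648
t 28.28 shift in present axes [-129.7 -102.1   -1.4] in final axes [-147.2  -74.6   -1.1] rotvec [-0.14 -0.23 11.33] az -76.43 F [-0.6 -0.2 -1.3] open 0.648
[-145.2 -447.8   79. ]
```

View pics/w18.png

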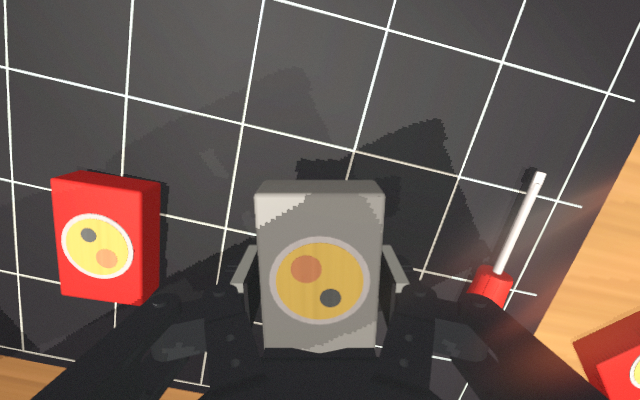

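```bash
python3 -m jog '[{"grip":1,"x":-7,"y":-25,"z":0,"rx":0,"ry":0,"rz":0},{"grip":1,"x":-7,"y":-37,"z":0,"rx":0,"ry":0,"rz":0},{"grip":1,"x":-7,"y":-37,"z":0,"rx":0,"ry":0,"rz":0},{"grip":1,"x":-36.7,"y":-5.8,"z":0,"rx":0,"ry":0,"rz":0},{"grip":1,"x":-36.7,"y":-5.8,"z":0,"rx":0,"ry":0,"rz":0},{"grip":1,"x":-36.7,"y":-5.8,"z":0,"rx":0,"ry":0,"rz":0},{"grip":1,"x":-36.7,"y":-5.8,"z":0,"rx":0,"ry":0,"rz":0},{"grip":1,"x":-36.7,"y":-5.8,"z":0,"rx":0,"ry":0,"rz":0}]'
python3 -m jog '[{"grip":1,"x":-36.7,"y":-5.8,"z":0,"rx":0,"ry":0,"rz":0},{"grip":1,"x":-36.7,"y":-5.8,"z":0,"rx":0,"ry":0,"rz":0},{"grip":1,"x":-36.7,"y":-5.8,"z":0,"rx":0,"ry":0,"rz":0},{"grip":1,"x":-36.7,"y":-5.8,"z":0,"rx":0,"ry":0,"rz":0},{"grip":1,"x":-36.7,"y":-5.8,"z":0,"rx":0,"ry":0,"rz":0},{"grip":1,"x":-36.7,"y":-5.8,"z":0,"rx":0,"ry":0,"rz":0},{"grip":1,"x":-26,"y":-4,"z":0,"rx":0,"ry":0,"rz":0},{"grip":1,"x":-10,"y":-1.8,"z":0,"rx":0,"ry":0,"rz":0}]'
python3 -m jog '[{"grip":1,"x":0,"y":0,"z":0,"rx":0,"ry":0,"rz":5.7},{"grip":1,"x":0,"y":0,"z":0,"rx":0,"ry":0,"rz":5.6},{"grip":1,"x":0,"y":0,"z":0,"rx":0,"ry":0,"rz":0},{"grip":1,"x":0,"y":0,"z":0,"rx":0,"ry":0,"rz":0}]'
python3 -c "
from h import *
c=read_camera('wrist');save('w19',c['frame'])
go(S(-71,38,30.2),-87.76);print(gp())"
```

```text
time: 28.95
eef_pos: [0.5179, -0.1302, 0.2299]
tcp_rot: [0.786, -0.619, -0.002, 0.0]
contact_force: [0.1, -0.1, -0.3]
opening: 0.644
time: 29.62
eef_pos: [0.4968, 0.1293, 0.2302]
tcp_rot: [0.787, -0.617, -0.001, 0.001]
contact_force: [-0.3, 0.9, -1.4]
opening: 0.646
time: 29.95
eef_pos: [0.4981, 0.126, 0.2309]
tcp_rot: [0.722, -0.692, -0.001, 0.001]
contact_force: [-0.2, -1.4, -1.2]
opening: 0.641
t 30.0 shift in present axes [-0.4 -0.5 46. ] in final axes [-0.4 -0.5 46. ] rotvec [ 0.08 -0.01  0.12] az -87.64 F [ 0.7 -0.  -1.4] open 0.643
[-71.7  37.6  76.2]
```

View pics/w19.png

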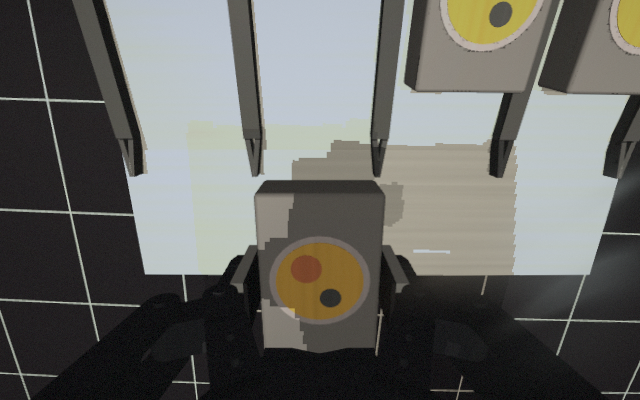

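Centred between the noses (255, 381). Lowering.

```bash
python3 -m jog '[{"grip":1,"x":-0.3,"y":-1,"z":18,"rx":0,"ry":0,"rz":0},{"grip":1,"x":0,"y":0,"z":15,"rx":0,"ry":0,"rz":0},{"grip":1,"x":0,"y":0,"z":8,"rx":0,"ry":0,"rz":0},{"grip":1,"x":0,"y":0,"z":4,"rx":0,"ry":0,"rz":0},{"grip":1,"x":0,"y":0,"z":0,"rx":0,"ry":0,"rz":0}]'
python3 -m jog '[{"grip":1,"x":0,"y":0,"z":2.5,"rx":0,"ry":0,"rz":0},{"grip":1,"x":0,"y":0,"z":0,"rx":0,"ry":0,"rz":0}]'
python3 -c "
from h import *
go(S(-71,38,30.2),-87.76);print(gp())"
```

```text
time: 30.42
eef_pos: [0.4993, 0.1264, 0.1863]
tcp_rot: [0.721, -0.693, -0.001, 0.001]
contact_force: [-0.5, 0.0, -1.5]
opening: 0.646
time: 30.58
eef_pos: [0.5, 0.1267, 0.1853]
tcp_rot: [0.721, -0.693, 0.001, -0.001]
contact_force: [-0.0, -0.7, -0.9]
opening: 0.645
t 30.58 shift in present axes [0.4 1.4 0.1] in final axes [0.4 1.4 0.1] rotvec [-0.11 -0.    0.04] az -87.72 F [-0.  -0.7 -0.9] open 0.645
[-69.3  38.3  30.3]
```

```bash
python3 -m jog '[{"grip":1,"x":0,"y":0,"z":1,"rx":0,"ry":0,"rz":0},{"grip":0,"x":0,"y":0,"z":0,"rx":0,"ry":0,"rz":0},{"grip":0,"x":0,"y":0,"z":0,"rx":0,"ry":0,"rz":0},{"grip":0,"x":0,"y":0,"z":0,"rx":0,"ry":0,"rz":0},{"grip":0,"x":0,"y":0,"z":-20,"rx":0,"ry":0,"rz":0},{"grip":0,"x":0,"y":0,"z":-30,"rx":0,"ry":0,"rz":0},{"grip":0,"x":0,"y":32,"z":0,"rx":0,"ry":0,"rz":0},{"grip":0.82,"x":0,"y":33,"z":0,"rx":0,"ry":0,"rz":0}]'
python3 -m jog '[{"grip":0.82,"x":0,"y":0,"z":0,"rx":0,"ry":0,"rz":0},{"grip":0.82,"x":0,"y":0,"z":0,"rx":0,"ry":0,"rz":0},{"grip":0.82,"x":0,"y":0,"z":0,"rx":0,"ry":0,"rz":0},{"grip":0.82,"x":0,"y":0,"z":0,"rx":0,"ry":0,"rz":0}]'
python3 -c "
from h import *
c=read_camera('wrist');save('w20',c['frame'])
go(S(-135,38,10),-87.76,ahead=173);print(gp(173))"
```

```text
time: 31.25
eef_pos: [0.4361, 0.1241, 0.2362]
tcp_rot: [0.721, -0.693, 0.002, -0.003]
contact_force: [-0.6, -0.7, -0.5]
opening: 0.884
time: 31.58
eef_pos: [0.4357, 0.1242, 0.2342]
tcp_rot: [0.721, -0.693, 0.001, -0.001]
contact_force: [0.8, -0.2, -0.7]
opening: 0.299
t 31.63 shift in present axes [ 0.3  1.2 51.1] in final axes [ 0.3  1.1 51.1] rotvec [-0.11  0.    0.02] az -87.74 F [ 0.5  1.4 -0.4] open 0.204
[-133.6   38.3   61.1]
```

View pics/w20.png

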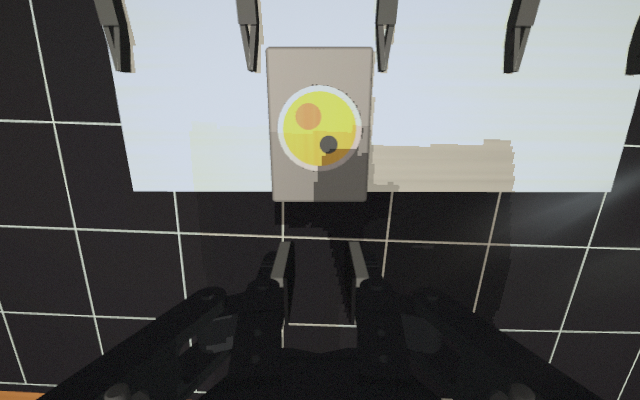

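Square at the foot of lane +38. Pushing.

```bash
python3 -m jog '[{"grip":0.82,"x":0.2,"y":1.5,"z":21,"rx":0,"ry":0,"rz":0},{"grip":0.82,"x":0,"y":0,"z":19,"rx":0,"ry":0,"rz":0},{"grip":0.82,"x":0,"y":0,"z":11,"rx":0,"ry":0,"rz":0},{"grip":0.82,"x":0,"y":0,"z":0,"rx":0,"ry":0,"rz":0},{"grip":0.82,"x":0,"y":-5,"z":0,"rx":0,"ry":0,"rz":0},{"grip":0.82,"x":0,"y":-5,"z":0,"rx":0,"ry":0,"rz":0}]'
python3 -m jog '[{"grip":0.82,"x":0,"y":-6,"z":0,"rx":0,"ry":0,"rz":0},{"grip":0.82,"x":0,"y":-6,"z":0,"rx":0,"ry":0,"rz":0},{"grip":0.82,"x":0,"y":-6,"z":0,"rx":0,"ry":0,"rz":0},{"grip":0.82,"x":0,"y":-6,"z":0,"rx":0,"ry":0,"rz":0},{"grip":0.82,"x":0,"y":-6,"z":0,"rx":0,"ry":0,"rz":0},{"grip":0.82,"x":0,"y":-6,"z":0,"rx":0,"ry":0,"rz":0}]'
python3 -m jog '[{"grip":0.82,"x":0,"y":-2.5,"z":0.5,"rx":1.5,"ry":0,"rz":0},{"grip":0.82,"x":0,"y":-2.5,"z":0.5,"rx":1.5,"ry":0,"rz":0},{"grip":0.82,"x":0,"y":-2.5,"z":0.6,"rx":1.5,"ry":0,"rz":0},{"grip":0.82,"x":0,"y":-2.5,"z":0.6,"rx":1.5,"ry":0,"rz":0},{"grip":0.82,"x":0,"y":-2.5,"z":0.6,"rx":1.5,"ry":0,"rz":0},{"grip":0.82,"x":0,"y":-2.5,"z":0.6,"rx":1.5,"ry":0,"rz":0},{"grip":0.82,"x":0,"y":-2.5,"z":0.6,"rx":1.5,"ry":0,"rz":0},{"grip":0.82,"x":0,"y":-2.5,"z":0.6,"rx":1.5,"ry":0,"rz":0}]'
python3 -c "
from h import *
c=read_camera('wrist');save('w21',c['frame'])
go(S(7,38,14.3+4-1.9),-87.76,12,ahead=173);print(gp(173))"
```

```text
time: 32.13
eef_pos: [0.4442, 0.1244, 0.1832]
tcp_rot: [0.721, -0.693, 0.001, -0.001]
contact_force: [-0.8, -0.4, 0.5]
opening: 0.177
time: 32.63
eef_pos: [0.4795, 0.1258, 0.1826]
tcp_rot: [0.721, -0.693, -0.0, 0.0]
contact_force: [-2.3, -0.1, 1.3]
opening: 0.185
time: 33.3
eef_pos: [0.4997, 0.1266, 0.1796]
tcp_rot: [0.717, -0.689, 0.073, -0.076]
contact_force: [-1.8, -0.5, -0.3]
opening: 0.179
t 33.35 shift in present axes [  0.2 -41.    2.8] in final axes [  0.2 -41.    2.7] rotvec [-0.19  0.01  0.02] az -87.74 F [ 1.1 -0.2 -0. ] open 0.175
[-33.1  38.2  10.6]
```

View pics/w21.png

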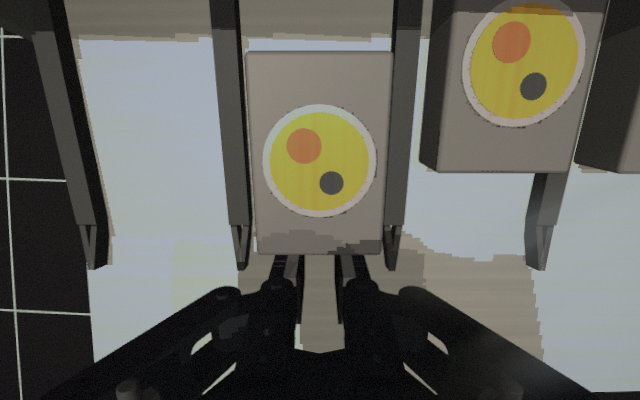

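```bash
python3 -m jog '[{"grip":0.82,"x":0,"y":-6,"z":0.5,"rx":0,"ry":0,"rz":0},{"grip":0.82,"x":0,"y":-6,"z":0.5,"rx":0,"ry":0,"rz":0},{"grip":0.82,"x":0,"y":-6,"z":0.5,"rx":0,"ry":0,"rz":0},{"grip":0.82,"x":0,"y":-6,"z":0.5,"rx":0,"ry":0,"rz":0},{"grip":0.82,"x":0,"y":-6,"z":0.5,"rx":0,"ry":0,"rz":0},{"grip":0.82,"x":0,"y":-3,"z":0,"rx":0,"ry":0,"rz":0},{"grip":0.82,"x":0,"y":-2,"z":0,"rx":0,"ry":0,"rz":0},{"grip":0.82,"x":0,"y":0,"z":0,"rx":0,"ry":0,"rz":0}]'
python3 -m jog '[{"grip":0.82,"x":0,"y":-2,"z":0,"rx":0,"ry":0,"rz":0},{"grip":0.82,"x":0,"y":-2,"z":0,"rx":0,"ry":0,"rz":0},{"grip":0.82,"x":0,"y":0,"z":0,"rx":0,"ry":0,"rz":0}]'
python3 -m jog '[{"grip":0.82,"x":0,"y":-2,"z":0,"rx":0,"ry":0,"rz":0},{"grip":0.82,"x":0,"y":-1,"z":0,"rx":0,"ry":0,"rz":0},{"grip":0.82,"x":0,"y":0,"z":0,"rx":0,"ry":0,"rz":0}]'
python3 -c "
from h import *
print(gp(173));c=read_camera('wrist');save('w22',c['frame'])"
```

```text
time: 34.02
eef_pos: [0.5346, 0.1279, 0.1848]
tcp_rot: [0.717, -0.689, 0.073, -0.076]
contact_force: [-0.7, 0.2, 0.2]
opening: 0.183
time: 34.27
eef_pos: [0.5376, 0.1281, 0.1852]
tcp_rot: [0.717, -0.689, 0.072, -0.075]
contact_force: [-2.1, 0.1, 1.3]
opening: 0.181
time: 34.52
eef_pos: [0.5389, 0.1283, 0.1847]
tcp_rot: [0.717, -0.689, 0.069, -0.072]
contact_force: [-8.1, -0.8, 3.8]
opening: 0.179
[ 3.7 38.4 15.2]
```

View pics/w22.png

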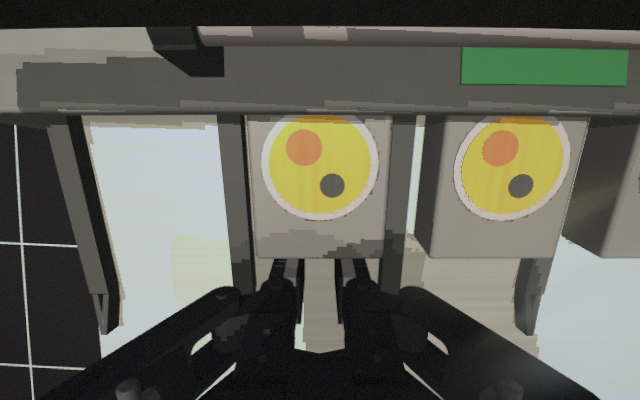

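All three sit level at row 258. I'll back off, rise, and look from the top and scene cameras.

```bash
python3 -m jog '[{"grip":0.82,"x":0,"y":6,"z":0,"rx":0,"ry":0,"rz":0},{"grip":0.82,"x":0,"y":15,"z":0,"rx":0,"ry":0,"rz":0},{"grip":0.82,"x":0,"y":15,"z":-20,"rx":0,"ry":0,"rz":0},{"grip":0.5,"x":0,"y":0,"z":-40,"rx":-4,"ry":0,"rz":0},{"grip":0.5,"x":0,"y":0,"z":-40,"rx":-4,"ry":0,"rz":0},{"grip":0.5,"x":0,"y":0,"z":-40,"rx":-4,"ry":0,"rz":0},{"grip":0.5,"x":0,"y":0,"z":-40,"rx":0,"ry":0,"rz":-7},{"grip":0.5,"x":0,"y":0,"z":-20,"rx":0,"ry":0,"rz":-7}]'
python3 -m jog '[{"grip":0.5,"x":0,"y":0,"z":0,"rx":0,"ry":0,"rz":-7},{"grip":0.5,"x":0,"y":0,"z":0,"rx":0,"ry":0,"rz":-7},{"grip":0.5,"x":0,"y":0,"z":0,"rx":0,"ry":0,"rz":-7},{"grip":0.5,"x":0,"y":0,"z":0,"rx":0,"ry":0,"rz":-7},{"grip":0.5,"x":0,"y":0,"z":0,"rx":0,"ry":0,"rz":-7},{"grip":0.5,"x":0,"y":0,"z":0,"rx":0,"ry":0,"rz":-7},{"grip":0.5,"x":0,"y":0,"z":0,"rx":0,"ry":0,"rz":-7},{"grip":0.5,"x":0,"y":0,"z":0,"rx":0,"ry":0,"rz":-7}]'
python3 -m jog '[{"grip":0.5,"x":0,"y":0,"z":0,"rx":0,"ry":0,"rz":-7},{"grip":0.5,"x":0,"y":0,"z":0,"rx":0,"ry":0,"rz":-7},{"grip":0.5,"x":0,"y":0,"z":0,"rx":0,"ry":0,"rz":-6},{"grip":0.5,"x":0,"y":0,"z":0,"rx":0,"ry":0,"rz":0}]'
python3 -c "
from h import *
c=read_camera('top');save('t5',c['frame'],(120,90,520,300),2)
c=read_camera('scene');save('s5',c['frame'],(180,110,480,310),2.5)
go(S(139,0,150),2.24);print(gp())"
```

```text
time: 35.23
eef_pos: [0.4857, 0.1261, 0.3832]
tcp_rot: [0.802, -0.598, 0.004, -0.004]
contact_force: [0.3, -0.8, 0.2]
opening: 0.5
time: 35.9
eef_pos: [0.4849, 0.1259, 0.3771]
tcp_rot: [0.989, -0.151, 0.001, -0.0]
contact_force: [0.4, 0.8, 0.0]
opening: 0.497
time: 36.23
eef_pos: [0.4849, 0.126, 0.3771]
tcp_rot: [1.0, 0.021, 0.001, -0.0]
contact_force: [-0.0, -0.6, 0.2]
opening: 0.503
t 36.33 shift in present axes [223.8  37.7  72.4] in final axes [223.8  38.2  72. ] rotvec [-0.   -0.09 -0.13] az 2.11 F [0.5 0.4 0.6] open 0.5
[-84.6  38.2 222. ]
```

View pics/t5.png

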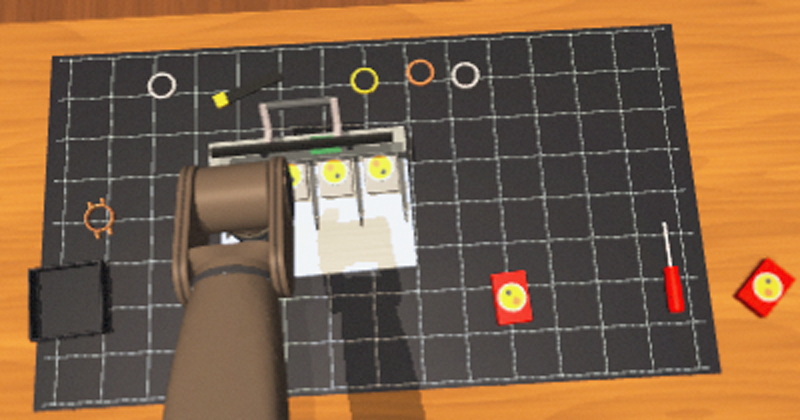

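View pics/s5.png

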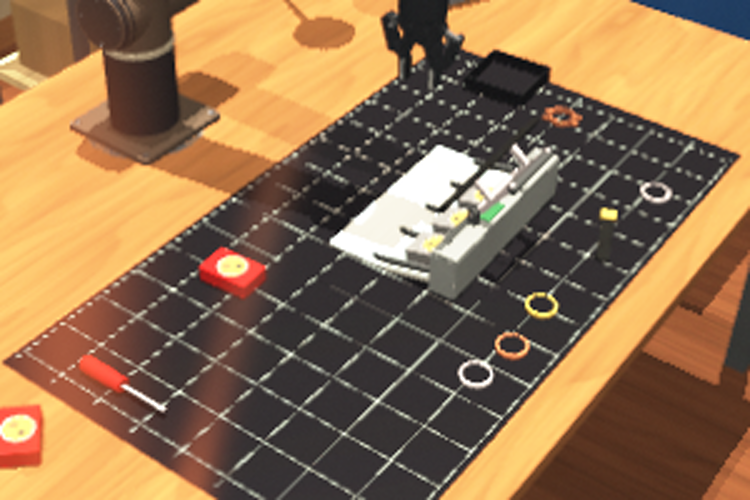

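The mat is clear of grey cassettes and the bystanders are unmoved. Moving over the open handle, at top crop (300,102).

```bash
python3 -m jog '[{"grip":0.5,"x":37,"y":6.3,"z":0,"rx":0,"ry":0,"rz":0},{"grip":0.5,"x":37,"y":6.3,"z":0,"rx":0,"ry":0,"rz":0},{"grip":0.5,"x":37,"y":6.3,"z":0,"rx":0,"ry":0,"rz":0},{"grip":0.5,"x":37,"y":6.3,"z":0,"rx":0,"ry":0,"rz":0},{"grip":0.5,"x":37,"y":6.3,"z":0,"rx":0,"ry":0,"rz":0},{"grip":0.5,"x":38.8,"y":6.4,"z":0,"rx":0,"ry":0,"rz":0},{"grip":0.5,"x":0,"y":0,"z":0,"rx":0,"ry":0,"rz":0},{"grip":0.5,"x":0,"y":0,"z":0,"rx":0,"ry":0,"rz":0}]' 20
python3 -c "
from h import *
c=read_camera('wrist');save('w23',c['frame'])
for q in [(139,0,150),(139,60,150),(139,-60,150),(87,0,92)]: print(q,proj(c,S(*q)).round())
c=read_camera('top');print(proj(c,S(139,0,150)).round(1))
go(S(139,0,150),2.24);print(gp())"
```

```text
time: 37.0
eef_pos: [0.7115, 0.0963, 0.3742]
tcp_rot: [1.0, 0.018, -0.001, -0.0]
contact_force: [-0.1, -0.1, -1.0]
opening: 0.498
(139, 0, 150) [317. 221.]
(139, 60, 150) [317. 131.]
(139, -60, 150) [318. 297.]
(87, 0, 92) [257. 197.]
[268.9 141.1]
t 37.1 shift in present axes [ 0.4  0.6 71.3] in final axes [ 0.3  0.6 71.3] rotvec [-0.01  0.05 -0.04] az 2.2 F [-0.7  0.1  0.3] open 0.501
[138.5   0.6 221.3]
```

View pics/w23.png

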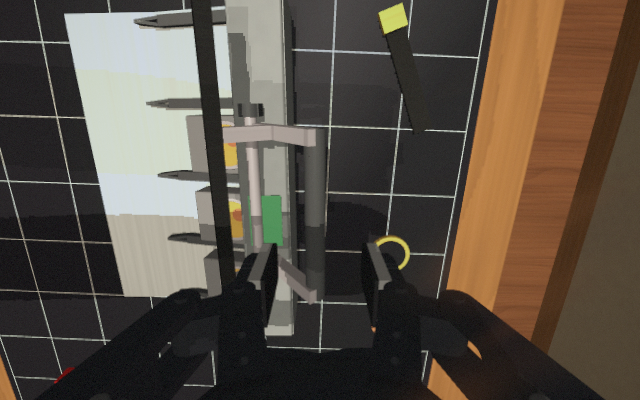

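The handle is at px 315, within about 1 mm of the prediction. The long dark clamp bar at px 210 is clear of the fingers. Descending to pinch.

```bash
python3 -m jog '[{"grip":0.5,"x":-0.5,"y":0,"z":25,"rx":0,"ry":0,"rz":0},{"grip":0.5,"x":0,"y":0,"z":25,"rx":0,"ry":0,"rz":0},{"grip":0.5,"x":0,"y":0,"z":17,"rx":0,"ry":0,"rz":0},{"grip":0.5,"x":0,"y":0,"z":8,"rx":0,"ry":0,"rz":0},{"grip":0.5,"x":0,"y":0,"z":0,"rx":0,"ry":0,"rz":0}]' 20
python3 -m jog '[{"grip":1,"x":0,"y":0,"z":0,"rx":0,"ry":0,"rz":0},{"grip":1,"x":0,"y":0,"z":0,"rx":0,"ry":0,"rz":0},{"grip":1,"x":0,"y":0,"z":0,"rx":0,"ry":0,"rz":0},{"grip":1,"x":0,"y":0,"z":0,"rx":0,"ry":0,"rz":0},{"grip":1,"x":0,"y":0,"z":0,"rx":0,"ry":0,"rz":0}]'
python3 -c "
from h import *
print(gp())
p=[(87+78*np.cos(a),92+78*np.sin(a)) for a in np.radians(174.14)-np.arange(2.2,-.01,-.1)]
print(np.diff(np.array(p),axis=0).round(1).tolist(), np.round(p[-1]))"
```

```text
time: 37.52
eef_pos: [0.7078, 0.0974, 0.2999]
tcp_rot: [1.0, 0.02, -0.002, -0.0]
contact_force: [-0.0, 0.6, -0.7]
opening: 0.499
time: 37.93
eef_pos: [0.7087, 0.0971, 0.3044]
tcp_rot: [1.0, 0.02, -0.002, 0.0]
contact_force: [-8.0, -0.8, 6.0]
opening: 0.151
[137.    0.6 149.4]
[[-6.1, 4.9], [-6.5, 4.3], [-6.9, 3.6], [-7.2, 2.9], [-7.5, 2.2], [-7.7, 1.4], [-7.8, 0.6], [-7.8, -0.1], [-7.7, -0.9], [-7.6, -1.7], [-7.4, -2.4], [-7.1, -3.2], [-6.8, -3.9], [-6.4, -4.5], [-5.9, -5.1], [-5.3, -5.7], [-4.7, -6.2], [-4.1, -6.6], [-3.4, -7.0], [-2.7, -7.3], [-1.9, -7.5], [-1.2, -7.7]] [  9. 100.]
```

```bash
python3 -m jog '[{"grip":1,"x":-6.1,"y":0,"z":-5.3,"rx":0,"ry":0,"rz":0},{"grip":1,"x":-6.5,"y":0,"z":-4.6,"rx":0,"ry":0,"rz":0},{"grip":1,"x":-6.9,"y":0,"z":-3.8,"rx":0,"ry":0,"rz":0},{"grip":1,"x":-7.2,"y":0,"z":-3,"rx":0,"ry":0,"rz":0}]' 20
python3 -c "
from h import *
print(gp())"
python3 -m jog '[{"grip":1,"x":-7.5,"y":0,"z":-2.2,"rx":0,"ry":0,"rz":0},{"grip":1,"x":-7.7,"y":0,"z":-1.4,"rx":0,"ry":0,"rz":0},{"grip":1,"x":-7.8,"y":0,"z":-0.6,"rx":0,"ry":0,"rz":0}]' 20
python3 -c "
from h import *
print(gp())"
```

```text
time: 38.27
eef_pos: [0.6831, 0.096, 0.3211]
tcp_rot: [1.0, 0.02, 0.004, -0.0]
contact_force: [4.6, 1.9, 0.8]
opening: 0.152
[113.2   0.6 166.1]
time: 38.52
eef_pos: [0.6605, 0.0952, 0.3273]
tcp_rot: [1.0, 0.02, 0.005, -0.0]
contact_force: [4.0, 1.0, 5.2]
opening: 0.155
[ 91.1   0.6 172.3]
```

```bash
python3 -m jog '[{"grip":1,"x":-7.8,"y":0,"z":0,"rx":0,"ry":0,"rz":0},{"grip":1,"x":-7.7,"y":0,"z":0.9,"rx":0,"ry":0,"rz":0},{"grip":1,"x":-7.6,"y":0,"z":1.7,"rx":0,"ry":0,"rz":0},{"grip":1,"x":-7.4,"y":0,"z":2.4,"rx":0,"ry":0,"rz":0}]' 20
python3 -c "
from h import *
print(gp())"
python3 -m jog '[{"grip":1,"x":-7.1,"y":0,"z":3.2,"rx":0,"ry":0,"rz":0},{"grip":1,"x":-6.8,"y":0,"z":3.9,"rx":0,"ry":0,"rz":0},{"grip":1,"x":-6.4,"y":0,"z":4.5,"rx":0,"ry":0,"rz":0}]'
python3 -c "
from h import *
print(gp())"
```

```text
time: 38.85
eef_pos: [0.6288, 0.094, 0.32]
tcp_rot: [1.0, 0.02, 0.001, -0.0]
contact_force: [1.4, 2.3, 4.5]
opening: 0.153
[ 58.2   0.7 165. ]
time: 39.1
eef_pos: [0.6079, 0.0932, 0.3061]
tcp_rot: [1.0, 0.02, -0.001, -0.0]
contact_force: [-0.1, 2.1, 2.5]
opening: 0.153
[ 36.6   0.7 151.1]
```

```bash
python3 -m jog '[{"grip":1,"x":-5.6,"y":0,"z":5.3,"rx":0,"ry":0,"rz":0},{"grip":1,"x":-5,"y":0,"z":6,"rx":0,"ry":0,"rz":0},{"grip":1,"x":-4.4,"y":0,"z":6.4,"rx":0,"ry":0,"rz":0},{"grip":1,"x":-3.7,"y":0,"z":6.8,"rx":0,"ry":0,"rz":0}]'
python3 -c "
from h import *
print(gp())"
python3 -m jog '[{"grip":1,"x":-3,"y":0,"z":7.1,"rx":0,"ry":0,"rz":0},{"grip":1,"x":-2.3,"y":0,"z":7.4,"rx":0,"ry":0,"rz":0},{"grip":1,"x":-1,"y":0,"z":4,"rx":0,"ry":0,"rz":0}]'
python3 -c "
from h import *
print(gp())"
```

```text
time: 39.43
eef_pos: [0.5884, 0.0924, 0.2796]
tcp_rot: [1.0, 0.02, -0.004, -0.0]
contact_force: [-5.2, 1.4, 3.1]
opening: 0.153
[ 16.2   0.7 124.6]
time: 39.68
eef_pos: [0.5813, 0.0921, 0.2592]
tcp_rot: [1.0, 0.02, -0.005, -0.0]
contact_force: [-5.5, 2.1, 1.0]
opening: 0.159
[  8.7   0.7 104.2]
```

```bash
python3 -m jog '[{"grip":1,"x":-0.2,"y":0,"z":2,"rx":0,"ry":0,"rz":0},{"grip":1,"x":-0.2,"y":0,"z":2,"rx":0,"ry":0,"rz":0},{"grip":1,"x":0,"y":0,"z":0,"rx":0,"ry":0,"rz":0}]'
python3 -c "
from h import *
print(gp())"
python3 -m jog '[{"grip":1,"x":0,"y":0,"z":2,"rx":0,"ry":0,"rz":0},{"grip":1,"x":0,"y":0,"z":0,"rx":0,"ry":0,"rz":0}]'
python3 -c "
from h import *
print(gp())
c=read_camera('scene');save('s6',c['frame'],(280,100,440,260),4)"
```

```text
time: 39.93
eef_pos: [0.5807, 0.0921, 0.2547]
tcp_rot: [1.0, 0.02, -0.006, -0.0]
contact_force: [-5.4, 2.4, -0.2]
opening: 0.151
[ 7.7  0.7 99.7]
time: 40.1
eef_pos: [0.5805, 0.0921, 0.2526]
tcp_rot: [1.0, 0.02, -0.007, -0.0]
contact_force: [-7.0, 1.6, 0.2]
opening: 0.152
[ 7.3  0.7 97.6]
```

View pics/s6.png

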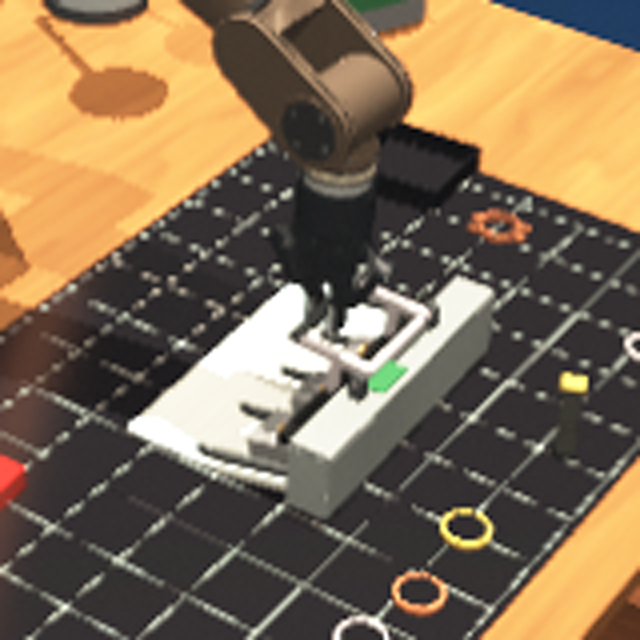

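```bash
python3 -m jog '[{"grip":1,"x":-0.5,"y":0,"z":2,"rx":0,"ry":0,"rz":0},{"grip":1,"x":0,"y":0,"z":0,"rx":0,"ry":0,"rz":0}]'
python3 -m jog '[{"grip":1,"x":-0.5,"y":0,"z":2,"rx":0,"ry":0,"rz":0},{"grip":1,"x":0,"y":0,"z":0,"rx":0,"ry":0,"rz":0}]'
python3 -c "
from h import *
print(gp())"
```

```text
time: 40.32
eef_pos: [0.5802, 0.0921, 0.2512]
tcp_rot: [1.0, 0.02, -0.007, -0.0]
contact_force: [-6.6, 2.4, 0.8]
opening: 0.156
time: 40.48
eef_pos: [0.5802, 0.0921, 0.251]
tcp_rot: [1.0, 0.02, -0.006, -0.0]
contact_force: [-10.0, 2.3, 8.3]
opening: 0.155
[ 7.1  0.7 96.1]
```

The clamp is seated, with the downward push now met by 8 N. Releasing and rising.

```bash
python3 -m jog '[{"grip":0.5,"x":0,"y":0,"z":0,"rx":0,"ry":0,"rz":0},{"grip":0.5,"x":0,"y":0,"z":0,"rx":0,"ry":0,"rz":0},{"grip":0.5,"x":0,"y":0,"z":0,"rx":0,"ry":0,"rz":0},{"grip":0.5,"x":0,"y":0,"z":-15,"rx":0,"ry":0,"rz":0},{"grip":0.5,"x":0,"y":0,"z":-30,"rx":0,"ry":0,"rz":0},{"grip":0.5,"x":0,"y":0,"z":-40,"rx":0,"ry":0,"rz":0},{"grip":0.5,"x":0,"y":0,"z":-40,"rx":0,"ry":0,"rz":0},{"grip":0.5,"x":0,"y":0,"z":-35,"rx":0,"ry":0,"rz":0}]'
python3 -m jog '[{"grip":0.5,"x":-30,"y":0,"z":0,"rx":0,"ry":0,"rz":0},{"grip":0.5,"x":-30,"y":0,"z":0,"rx":0,"ry":0,"rz":0},{"grip":0.5,"x":0,"y":0,"z":0,"rx":0,"ry":0,"rz":0},{"grip":0.5,"x":0,"y":0,"z":0,"rx":0,"ry":0,"rz":0}]'
python3 -c "
from h import *
c=read_camera('wrist');save('w24',c['frame'])
for q in [(9,0,100),(9,60,100),(9,-60,100),(-111,0,6)]: print(q,proj(c,S(*q)).round(1))
for l in (-114,-38,38): home(c,l)
c=read_camera('scene');save('s7',c['frame'],(280,140,440,240),5)
for q in [(9,0,100),(9,60,100),(9,-60,100)]: print(q,((proj(c,S(*q))-[280,140])*5).round(1))
"
```

```text
time: 41.15
eef_pos: [0.5827, 0.0917, 0.4149]
tcp_rot: [1.0, 0.02, 0.0, 0.0]
contact_force: [1.9, -0.4, 0.6]
opening: 0.5
time: 41.48
eef_pos: [0.5216, 0.0894, 0.4123]
tcp_rot: [1.0, 0.02, -0.0, 0.0]
contact_force: [0.2, -0.1, 0.5]
opening: 0.5
(9, 0, 100) [380.5 188. ]
(9, 60, 100) [384.4 123.3]
(9, -60, 100) [376.9 245.3]
(-111, 0, 6) [269.9 168.3]
(-42, 28, 26) [369.7 243. ]
(-42, -28, 26) [367.5 282.9]
(-42, 28, 0) [370.8 234.6]
(-42, -28, 0) [368.7 272.5]
(-42, 28, 26) [373.  182.7]
(-42, -28, 26) [370.6 227.9]
(-42, 28, 0) [374.  177.7]
(-42, -28, 0) [371.6 220.2]
(-42, 28, 26) [376.7 114.4]
(-42, -28, 26) [373.9 165.6]
(-42, 28, 0) [377.4 113.7]
(-42, -28, 0) [374.8 161.6]
(9, 0, 100) [408. 192.]
(9, 60, 100) [447.  155.9]
(9, -60, 100) [367.5 229.6]
```

View pics/w24.png

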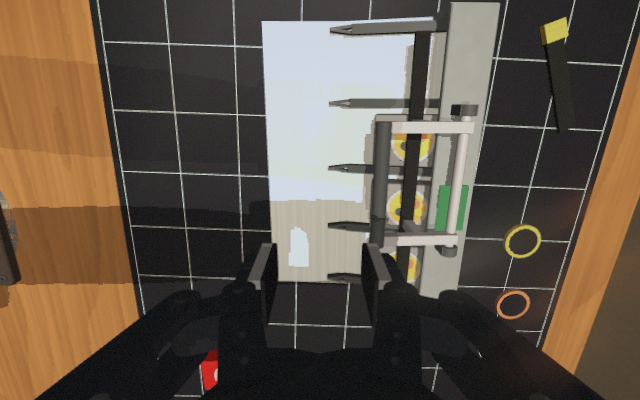

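View pics/s7.png

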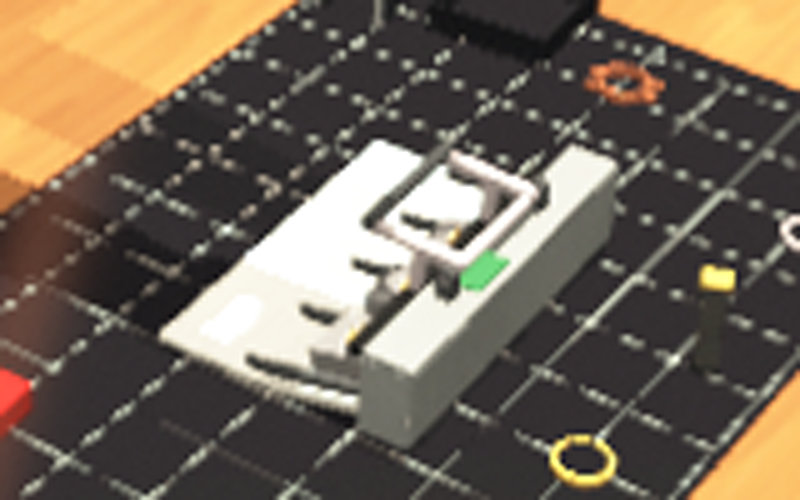

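The clamp is down where predicted and the bar lies across the cassettes. I'll clear the arm sideways for an unobstructed top view.

```bash
python3 -m jog '[{"grip":0.5,"x":0,"y":-36,"z":0,"rx":0,"ry":0,"rz":0},{"grip":0.5,"x":0,"y":-36,"z":0,"rx":0,"ry":0,"rz":0},{"grip":0.5,"x":0,"y":-36,"z":0,"rx":0,"ry":0,"rz":0},{"grip":0.5,"x":0,"y":-36,"z":0,"rx":0,"ry":0,"rz":0},{"grip":0.5,"x":0,"y":-36,"z":0,"rx":0,"ry":0,"rz":0},{"grip":0.5,"x":0,"y":-36,"z":0,"rx":0,"ry":0,"rz":0},{"grip":0.5,"x":0,"y":-36,"z":0,"rx":0,"ry":0,"rz":0},{"grip":0.5,"x":0,"y":-36,"z":0,"rx":0,"ry":0,"rz":0}]'
python3 -m jog '[{"grip":0.5,"x":0,"y":0,"z":0,"rx":0,"ry":0,"rz":0},{"grip":0.5,"x":0,"y":0,"z":0,"rx":0,"ry":0,"rz":0}]'
python3 -c "
from h import *
c=read_camera('top');save('t8',c['frame'],(215,145,345,240),6)
for l in (-114,-38,38):
  k,s=np.cos(np.radians(12)),np.sin(np.radians(12))
  print(l,[((proj(c,S(59-42*k-26*s,l+v,23-42*s+26*k))-[215,145])*6).round().tolist() for v in (28,-28)])
print(((proj(c,S(9,0,100))-[215,145])*6).round())
save('t9',c['frame'])"
```

```text
time: 42.25
eef_pos: [0.5121, 0.3796, 0.4124]
tcp_rot: [1.0, 0.02, 0.0, 0.0]
contact_force: [1.1, -0.4, -0.1]
opening: 0.498
time: 42.42
eef_pos: [0.5118, 0.3794, 0.412]
tcp_rot: [1.0, 0.021, -0.0, 0.0]
contact_force: [0.6, 0.4, -0.3]
opening: 0.503
-114 [[520.0, 247.0], [620.0, 238.0]]
-38 [[384.0, 259.0], [484.0, 250.0]]
38 [[248.0, 272.0], [348.0, 263.0]]
[352. 241.]
```

View pics/t8.png

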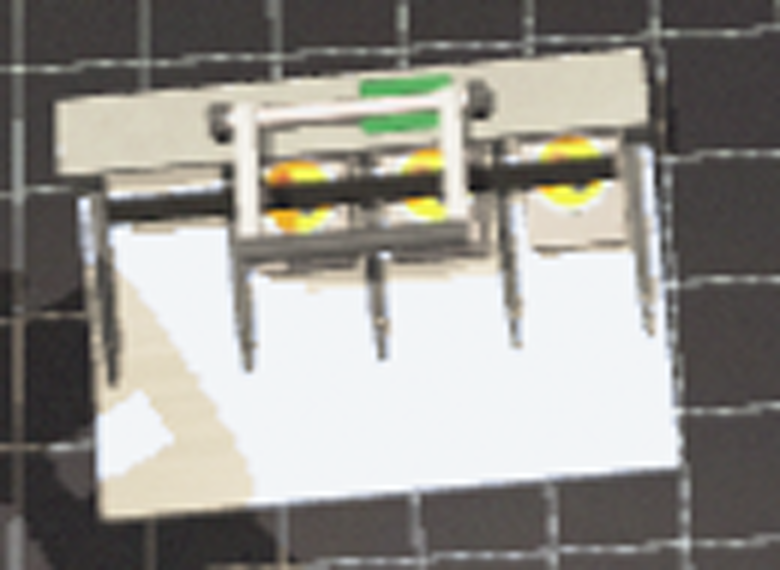

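View pics/t9.png

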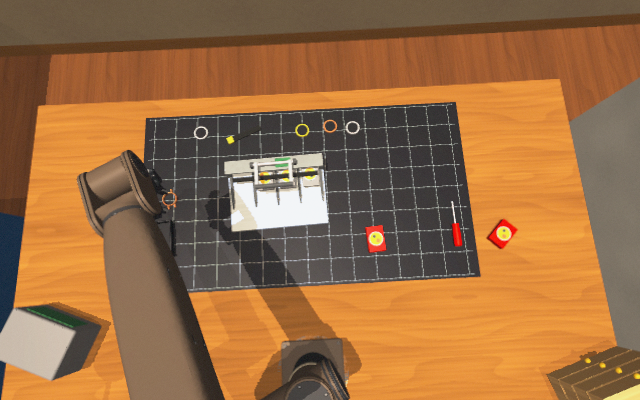

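The top view shows three cassettes in lanes -114, -38 and +38. Lower edges are within about 1 px of the home prediction, and the bar lies across all three. The handle is at its "down" prediction (352,241). The red blocks and the other bystanders in view are in place. Handing in.

```bash
python3 -c "
from plant import *
print(sign_off(), get_state()['time'])"
```

```text
the job is handed in; nothing more can be done
the job is handed in; nothing more can be done
```

The timing stand is loaded with all three grey cassettes that were on the mat, and the clamp bar is back down over them. I handed the job in at about 42 s of the 210 s allowed. sign_off gave no verdict.

- **Order of work:** I swung the clamp bar up and back over centre first. I then set each cassette at a lane foot and pushed it up the ramp (lanes -114, -38 and +38 mm), and swung the bar down last.
- **Cassettes home:** All three stopped at the same pusher position (3.5–3.7 mm) with about 9–12 N against the stop. Their lower edges were level in the wrist view.
- **Clamp:** The bar met about 8 N when it seated. In the last top view the handle was where "down" should be, and the bar lay across all three cassettes.
- **Bystanders:** Both red look-alikes, the screwdriver and the rings were where they started. In the last top view the arm hid most of the parts tray and watch case, but the picture before it showed both unmoved.

**Disagreements:** One wrist view put the first cassette's lower edge about 2.5 px (roughly 2 mm) short of prediction, after allowing for the offset of the stand's own front edge. The later checks did not repeat this. While opening the clamp, the wrist force reached about 39 N because my arc ran slightly inside the true one. I corrected it, and it was well below the 120 N wrist limit.

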